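# Drop the cabinet flap with the hook pole and shelve the slide boxes

## Task

First take the hook pole from its rest, put its hook in the eye of the cabinet's flap and swing the flap fully down with the pole, not by hand, then lay the pole back on its rest. After that squeeze the two side buttons of the carrying case's latch together so that the lid springs open, set every slide box from the case upright on the lowered flap, and push the empty case's lid shut until it latches. Leave the beaker and the two eyepieces where they stand.

Things in the scene. Friction and masses are not known exactly. Their poses are not given: they have to be found in the camera images.
- hatch (a joint): Angle of the flap: 0 shut (upright), 1.571 fully down (level), swinging to the robot. Wood panel 300 wide, 150 high, 14 thick, hinged along its lower edge. Stiff hinge: about 2 N at the eye moves it and it stays put below 0.65 rad; beyond about 0.7 it sinks by itself, slowly, to fully down.
- hatch_hinge (a point): Point on the flap's hinge axis, in the middle of its width, 130 mm above the table. Axes at hatch = 0: x away from the robot into the cabinet, y along the hinge to the left, z up. They turn with the flap.
- eye (a point): Centre of the steel eye at the flap's top edge: a rectangular loop of 8 mm round bar, level when the flap is shut, standing out from the outer face to 47 mm from the hinge plane. Clear opening 38 mm along the hinge by 32 mm out from the panel. In the frame of hatch_hinge it is at x = -23, z = +143 mm.
- flap_in (a point): Centre of the flap's inner face, 77 mm from the hinge axis. Axes as hatch_hinge: with the flap fully down x points up, y along the hinge, z to the robot. Down, the face is a level shelf 137 mm above the table with an 8 mm high lip along its free edge and both ends; room inside the lip 288 (y) by 140 (z).
- cabinet: White bench cabinet standing on the table, 320 wide, 140 deep, 285 high; two drawers (not used) under the compartment with the flap. Origin on the table right below the hinge axis, x into the cabinet (its front is 12 mm behind the origin), y to the left along the front.
- pole: Hook pole, 265 long, about 0.22 kg. Black handle 20 wide (y) by 22 high (z) from x = -100 to +40 mm; steel rod 10 thick on to x = 160, then bent straight down (-z) as a 9 mm thick, 50 mm long hook finger. Origin on the handle's axis near the balance point; x along the pole to the hook, z up as it lies on its rest.
- hook_tip (a point): Lower end of the pole's hook finger: 160 mm ahead of and 50 mm below the pole's origin.
- rest: Wooden pole rest fixed on the table: base 200 by 70 by 10 with two open-topped forks, each 12 thick, at x = -78 and +78 mm, up to 110 mm above the table. Origin under its centre, x along the lying pole, towards the hook end.
- rest_seat (a point): Where the pole's origin lies when the pole is on its rest: 75 mm above the rest's origin. The forks' slots are 28 mm (handle, at -78) and 18 mm wide (rod, at +78), with flared mouths.
- case: Grey carrying case fixed on the table: a tray 120 (x) by 270 (y) by 36 high, walls and floor 5 thick, under a 37 mm deep lid of the same outline. Origin under the tray's centre; the lid is hinged on the tray's far (+x) top edge, the latch is on the near (-x) side.
- lid (a joint): Angle of the case's lid: 0 shut, 1.8 open (leaning back a little). Hinge axis 60 mm behind the case's centre, 36 mm above the table; shut, the lid's flat top is 37 mm above that. A spring pushes it open with about 2 N at its front: unlatched it rises to 1.8 by itself. Latched at the start. Pushed right down to 0 (about 10 N near the front) it snaps shut.
- latch (a point): Centre of the latch block on the lid's front edge; lid shut: 93 mm above the table, 70 mm in front (-x) of the case's centre. Block 26 wide (y), 24 deep, top 14 mm above this point. A button cap on each side (y), 22 deep, 30 high, centred at this height; 62 mm over both caps, 48 mm pressed home. Lid top 20 mm below this point.
- button_left (a joint): Travel in m of the button on the latch's +y side: 0 out, 0.007 home (about 2.5 N). The latch is free with both buttons in by over 0.005. Let go with the lid shut they catch again, so raise the lid's front 20 mm or more with the buttons held before letting go.
- button_right (a joint): The same for the button on the -y side.
- beaker: Open glass beaker, 66 across, 80 high, on the table. Origin under its centre. To be left where it is.
- eyepiece_1: Black eyepiece standing on the table, 42 across, 70 high. Origin under its centre. To be left where it is.
- eyepiece_2: Second such eyepiece.
- slidebox_a: White slide box, one of three to five alike in the case at the start (absent ones give None): body 80 (x) by 46 (y) by 30 high, on it a central grip bar 44 long (x), 14 wide (y), 24 high, whole height 54. 0.1 to 0.2 kg. Origin under its centre, z up. At the start it stands on the case's floor, 5 mm above the table, in a row along the case's y.
- slidebox_b: White slide box, one of three to five alike in the case at the start (absent ones give None): body 80 (x) by 46 (y) by 30 high, on it a central grip bar 44 long (x), 14 wide (y), 24 high, whole height 54. 0.1 to 0.2 kg. Origin under its centre, z up. At the start it stands on the case's floor, 5 mm above the table, in a row along the case's y.
- slidebox_c: White slide box, one of three to five alike in the case at the start (absent ones give None): body 80 (x) by 46 (y) by 30 high, on it a central grip bar 44 long (x), 14 wide (y), 24 high, whole height 54. 0.1 to 0.2 kg. Origin under its centre, z up. At the start it stands on the case's floor, 5 mm above the table, in a row along the case's y.
- slidebox_d: White slide box, one of three to five alike in the case at the start (absent ones give None): body 80 (x) by 46 (y) by 30 high, on it a central grip bar 44 long (x), 14 wide (y), 24 high, whole height 54. 0.1 to 0.2 kg. Origin under its centre, z up. At the start it stands on the case's floor, 5 mm above the table, in a row along the case's y.
- slidebox_e: White slide box, one of three to five alike in the case at the start (absent ones give None): body 80 (x) by 46 (y) by 30 high, on it a central grip bar 44 long (x), 14 wide (y), 24 high, whole height 54. 0.1 to 0.2 kg. Origin under its centre, z up. At the start it stands on the case's floor, 5 mm above the table, in a row along the case's y.

How it is judged:
By the outcome, as a careful person would: the job done as asked, in the order asked, and still so for the second after the job is handed in, with the robot touching nothing.
Of slidebox_a, slidebox_b, slidebox_c, slidebox_d, slidebox_e only 3 to 5 are there at a start; the rules pass over those that are not, and their reading is None.
At some moment in a run one of slidebox_a, slidebox_b, slidebox_c, slidebox_d, slidebox_e may be knocked a few centimetres aside while the robot is not near it.
It also fails if it takes over 210 s, if anything falls off the work surface, if the arm or the gripper's body presses on something with over 40 N, if the wrist force passes 120 N, or if a joint passes its speed limit or range.

## Robot

A 6-joint arm with a two-finger parallel gripper is mounted at the origin on the work surface. World frame = base frame: x ahead of the robot, y to its left, z up, the work surface at z = 0. Lengths are in m, angles in degrees, forces in N, time in s.
With the tool pointing down it reaches from about 0.35 to 0.875 m from the base axis. Payload 4.2 kg.
Tool frame: the origin (TCP) lies on the centre line of the jaws, within the pads' length; the fingertips stand 11 mm ahead of it and the grasp point (between the pads) lies 8 mm behind it; z points along the fingers, y is the line along which they close (so a half turn about z gives the same grasp; the last joint's range is limited). The gripper opens to 87 mm and grips with 3 to 60 N. Pads are 19 mm wide; open, the fingers measure 117 mm over their backs; the gripper's body (75 mm by 190 mm) begins 51 mm behind the grasp point.
Start: joints at [-53.308, 22.042, 0.453, 0, -68.411, -14.817], TCP at [0.233, -0.58, 0.234] pointing down, gripper open.
Joint ranges: [-179.83, 179.83], [-69.29, 118.12], [-61.27, 80.66], [-181.25, 117.63], [-171.15, -9.14], [-177.46, 177.46]. Speed limits (degrees/s): [159.86, 159.86, 180, 180, 180, 180].

## Interface

Orientations are given as a 3x3 rotation matrix whose columns are the frame's x, y, z axes.
In Python, from station import r gives the robot as it stands.
- The arm moves only by the tool servo_tool, never from a script. Its argument "commands" is a list that holds one entry, the list of rows, each a list of 7 numbers: the closure, from 0 (fully open) to 1 (shut), then the shift along the tool's x, y, z in mm, then the turn, a rotation vector about the tool's x, y, z in rad. In form: [[[claw, x, y, z, ax, ay, az], ...]]. A call has exactly 5 rows; each row is the pose to reach, as a shift and turn from the pose commanded when the call began, along the tool's axes at that moment; what a row does not reach only later rows make up. A row lasts 1/10 s, in which the tool goes at most 50 mm and 8.59 degrees, less where a joint would pass 70% of its speed; a pose out of reach is approached as far as the arm can. A call with a gripper value outside its range is refused whole. The fingers move at their own pace and stop on an object; the grip force is fixed at half the most. Time passes only in rows, so rows that repeat a pose let the fingers close, or fill a call up. It gives the time, the measured TCP pose, the force, the opening and the grip force at its end, in the units of the state.
- r.sense(): the state, without advancing time (a new reading comes with each control period).
- r.capture(name): name is "scene" or "side" or "wrist"; returns a dict with "pixels" (420x560x3 uint8, red, green, blue), "camera_matrix" (3x3 intrinsics, pixels), "R" (3x3) and "t" (3): a world point X has camera coordinates R X + t. Camera axes: x right, y down, z forward; pixel columns grow to the right and rows downward; lengths in m; the calibration is good to about 2 mm. A picture is of the moment at which its call begins. There is no depth.
- r.finish_job(): hands the job in; it is judged then, once.
The state is a dict: "time_s": time; "joints": joint angles; "joint_velocities": joint speeds; "effort": joint torques, N m; "tcp_pos": TCP position; "ee_rot": TCP orientation; "wrist_force": force on the tool from outside, world axes, zero at the start; "moment": the same for the moment, N m; "gripper_width": opening from 0.0 (shut) to 1.0 (fully open); "gripper_force": force on a finger pad.
Only numpy, scipy, OpenCV 4.12 (cv2) and the standard library are available. Lean on these libraries where they do the work, as an engineer would, in place of code of your own. Each camera call takes 0.05 s, during which the arm holds its last target. There are 200 camera calls.

## Working session

There is one attempt and no reset: what is moved stays moved. The work goes in short steps, Python scripts to look and compute and a tool call to move; the robot and the scene stay as the last step left them, time stands still between calls to the robot, and variables do not carry over. Pictures are saved under pics/ and viewed, at most 14 in all, crops included, and the job is handed in when it is done.

Besides the shell and the picture viewer there is one more tool, called after ">>>" as name([rows], argument=value, ...), one row to a line, values as JSON. servo_tool: Moves the arm, as the interface text tells. Its arguments: {"type":"object","properties":{"commands":{"type":"array","items":{"type":"array","items":{"type":"array","items":{"type":"number"}}}}},"required":["commands"]}

```bash
ls; mkdir -p pics
cat > h.py <<'E'
import numpy as np,cv2
from station import r
def snap(name,fn=None):
    c=r.capture(name); p=c["pixels"]
    if fn: cv2.imwrite("pics/"+fn,cv2.cvtColor(p,cv2.COLOR_RGB2BGR))
    return c
def onplane(c,uv,z):
    K=np.array(c["camera_matrix"]);R=np.array(c["R"]);t=np.array(c["t"])
    uv=np.atleast_2d(uv).astype(float)
    d=(R.T@np.linalg.inv(K)@np.c_[uv,np.ones(len(uv))].T).T
    o=-R.T@t
    return o+d*((z-o[2])/d[:,2])[:,None]
def proj(c,X):
    K=np.array(c["camera_matrix"]);R=np.array(c["R"]);t=np.array(c["t"])
    q=(K@(R@np.atleast_2d(X).T+t[:,None])).T
    return q[:,:2]/q[:,2:]
E
python3 - <<'E'
from h import *
import pickle
cs={n:snap(n) for n in("scene","side")}
pickle.dump(cs,open("c0.pkl","wb"))
for n,c in cs.items():
    cv2.imwrite(f"pics/{n}0.png",cv2.cvtColor(c["pixels"],cv2.COLOR_RGB2BGR))
    R=np.array(c["R"]);print(n,-R.T@np.array(c["t"]),R[2],c["camera_matrix"][0])
print(r.sense())
E
```

```text
pics
scene [ 0.69316329 -0.87687024  1.18149449] [-0.09960313  0.65810075 -0.74631268] [454.69523302   0.         278.44112415]
side [1.35781643 0.44437005 1.06859731] [-0.61782937 -0.36314911 -0.69743071] [436.62335945   0.         281.00892325]
{'time_s': 0.1, 'joints': array([-5.33079536e+01,  2.20875693e+01,  3.87755582e-01, -2.52672026e-02,
       -6.84103255e+01, -1.48163518e+01]), 'joint_velocities': array([ 0.04253409, -0.03774354,  0.14463926,  0.09234603, -0.01676938,
       -0.02208258]), 'effort': array([-4.77187477e-04, -3.91689348e+01,  1.87936342e+01,  4.23192725e+00,
        1.34559110e-02, -7.59276963e-05]), 'tcp_pos': array([ 0.23269728, -0.57951651,  0.23255731]), 'ee_rot': array([[-9.28054951e-01, -3.72442394e-01, -8.19766991e-04],
       [-3.72443284e-01,  9.28053236e-01,  1.78639216e-03],
       [ 9.54592359e-05,  1.96318680e-03, -9.99998068e-01]]), 'wrist_force': array([ 0.37633774, -0.28908862, -0.35207027]), 'moment': array([0.03412197, 0.01939188, 0.02189329]), 'gripper_force': 0.0, 'gripper_width': 0.999994818096988}
```

View pics/scene0.png

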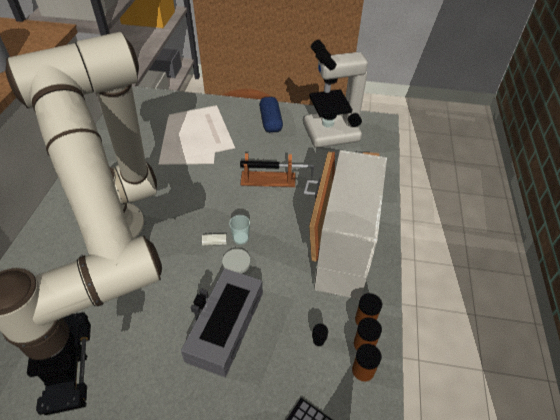

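View pics/side0.png

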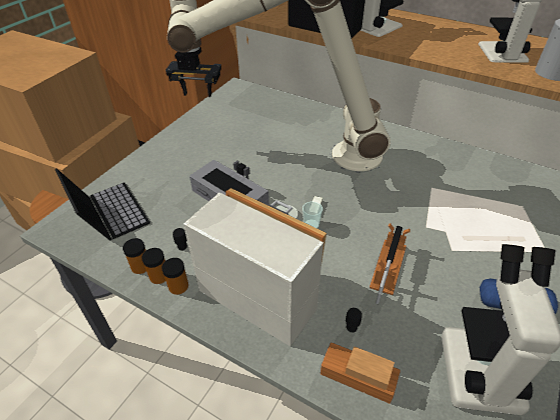

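The scene view shows the rest and pole around (268,170), the eye at about (311,187), the cabinet at about (350,220), the case at about (225,320), its latch at about (199,300), the beaker at (240,228) and an eyepiece at (320,333). I'll enlarge it to get corners.

Run:
```python
from h import *
import pickle
cs=pickle.load(open("c0.pkl","rb"))
p=cv2.cvtColor(cs["scene"]["pixels"],cv2.COLOR_RGB2BGR)
def crop(u0,v0,w,h,s):
    q=cv2.resize(p[v0:v0+h,u0:u0+w],None,fx=s,fy=s,interpolation=cv2.INTER_CUBIC)
    for u in range((u0+19)//20*20,u0+w,20): cv2.putText(q,str(u),((u-u0)*s,8),0,.35,(0,255,255));cv2.line(q,((u-u0)*s,10),((u-u0)*s,16),(0,255,255))
    for v in range((v0+19)//20*20,v0+h,20): cv2.putText(q,str(v),(0,(v-v0)*s+4),0,.35,(0,255,255));cv2.line(q,(24,(v-v0)*s),(30,(v-v0)*s),(0,255,255))
    return q
cv2.imwrite("pics/cr1.png",crop(180,145,215,150,3+0)) 
cv2.imwrite("pics/cr2.png",crop(170,230,170,145,4))
```

```text
(no output)
```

View pics/cr1.png

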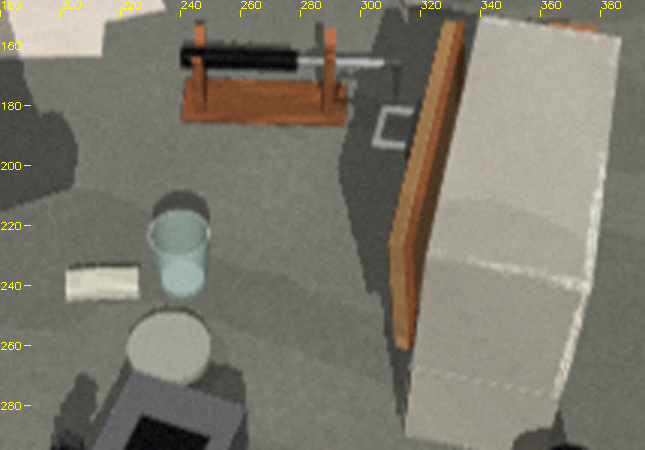

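View pics/cr2.png

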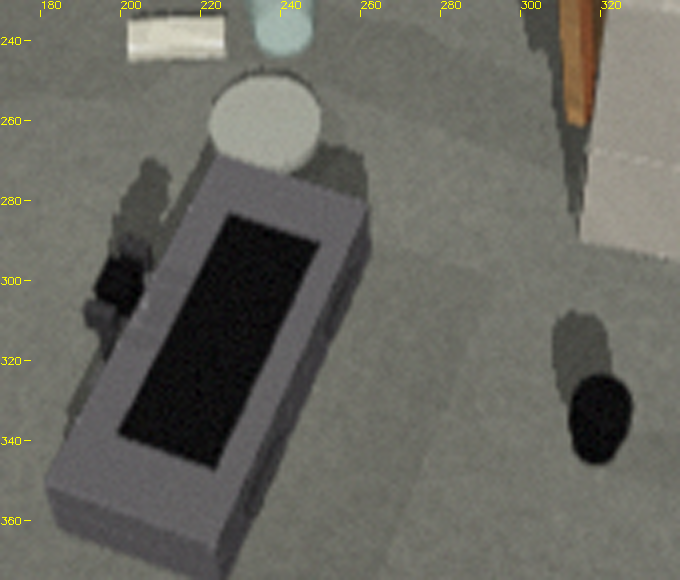

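The crops show the lid-top corners at (225.5,269), (261.5,282), (182,352) and (224,366), and the pole axis from (240,164) to (308,166). The eye's outer corners are at (307,181) and (304,194), and the flap's top edge runs from (328,152) to (310,225).

Run:
```python
from h import *
import pickle
c=pickle.load(open("c0.pkl","rb"))["scene"]
def s(n,uv,z):
    X=onplane(c,uv,z)[:,:2]*1000; print(n,X.round(0).tolist(),"len",np.linalg.norm(X[-1]-X[0]).round(), "ang",np.degrees(np.arctan2(*(X[-1]-X[0])[::-1])).round(1))
s("lid",[(225.5,269),(261.5,282),(223.75,366),(182,351.75)],.073)
s("lid near",[(182,351.75),(225.5,269)],.073)
s("lid width",[(225.5,269),(261.5,282)],.073)
s("latch",[(200,300)],.107)
s("pole handle",[(240.3,163),(279,164)],.08)
s("pole",[(240.3,164),(307.7,165.7)],.075)
s("rest",[(241,185.7),(295,186.7)],0.)
s("eye outer",[(307.3,180.7),(304,193.7)],.273)
s("flap top outer",[(328.3,151.7),(310,225)],.28)
s("cab top near edge",[(340,150),(323,232)],.285)
s("cab top far",[(386,158),(376,241)],.285)
s("beaker base",[(240.5,238)],0.)
s("eyep top",[(321,330)],.07)
```

```text
lid [[430.0, -154.0], [542.0, -180.0], [495.0, -438.0], [382.0, -420.0]] len 270.0 ang -100.4
lid near [[382.0, -420.0], [430.0, -154.0]] len 270.0 ang 79.6
lid width [[430.0, -154.0], [542.0, -180.0]] len 115.0 ang -13.1
latch [[395.0, -285.0]] len 0.0 ang 0.0
pole handle [[375.0, 293.0], [512.0, 312.0]] len 138.0 ang 7.9
pole [[375.0, 293.0], [614.0, 326.0]] len 241.0 ang 7.9
rest [[382.0, 259.0], [577.0, 288.0]] len 197.0 ang 8.5
eye outer [[635.0, 49.0], [632.0, -4.0]] len 53.0 ang -93.1
flap top outer [[682.0, 176.0], [662.0, -119.0]] len 295.0 ang -94.0
cab top near edge [[716.0, 184.0], [697.0, -141.0]] len 325.0 ang -93.4
cab top far [[853.0, 172.0], [830.0, -147.0]] len 319.0 ang -94.1
beaker base [[432.0, 21.0]] len 0.0 ang 0.0
eyep top [[725.0, -298.0]] len 0.0 ang 0.0
```

```bash
cat >> h.py <<'E'
from scipy.spatial.transform import Rotation as Ro
def Rt(yaw,pitch=0):
    """tool pointing down, tool x at yaw (deg); pitch: turn about tool y (deg)"""
    a=np.radians(yaw);x=[np.cos(a),np.sin(a),0];y=[np.sin(a),-np.cos(a),0]
    return np.c_[x,y,[0,0,-1]]@Ro.from_euler('y',pitch,degrees=True).as_matrix()
def plan(*poses,start=None):
    """poses: (x,y,z mm, yaw[,pitch]); prints leg shifts/turns in tool axes"""
    s=r.sense();p=s["tcp_pos"]*1000;R=s["ee_rot"]
    print("t",round(s["time_s"],1),"at",p.round(1),"yaw",np.degrees(np.arctan2(R[1,0],R[0,0])).round(1),"F",s["wrist_force"].round(1),"w",round(float(s["gripper_width"])*87,1),"gf",round(float(s["gripper_force"]),1))
    for q in poses:
        Rn=Rt(*q[3:]);n=np.array(q[:3],float)
        print("leg",(R.T@(n-p)).round(1).tolist(),Ro.from_matrix(R.T@Rn).as_rotvec().round(3).tolist())
        p,R=n,Rn
E
python3 - <<'E'
from h import *
plan((360,-430,300,200),(500,-220,300,196),(550,0,300,192),(500,220,300,188),(474,300,300,188))
E
```

```text
t 0.1 at [ 232.7 -579.5  232.6] yaw -158.1 F [ 0.4 -0.3 -0.4] w 87.0 gf 0.0
leg [-173.8, 91.5, -67.3] [0.002, -0.0, 0.033]
leg [-203.4, 149.5, 0.0] [0.0, 0.0, 0.07]
leg [-108.7, 197.7, 0.0] [0.0, 0.0, 0.07]
leg [3.2, 225.6, 0.0] [0.0, 0.0, 0.07]
leg [14.6, 82.8, 0.0] [0.0, 0.0, 0.0]
```

>>> servo_tool([
  [[0,-174,92,-67,0,0,0.033],[0,-174,92,-67,0,0,0.033],[0,-174,92,-67,0,0,0.033],[0,-174,92,-67,0,0,0.033],[0,-174,92,-67,0,0,0.033]],
])

```text
time_s: 0.6
tcp_pos: [0.363, -0.4273, 0.3028]
ee_rot: [[-0.938, -0.347, 0.003], [-0.347, 0.938, -0.002], [-0.003, -0.003, -1.0]]
wrist_force: [-0.1, -0.7, -0.1]
gripper_width: 0.996
gripper_force: 0.0
```

>>> servo_tool([
  [[0,-203,150,0,0,0,0.07],[0,-203,150,0,0,0,0.07],[0,-203,150,0,0,0,0.07],[0,-203,150,0,0,0,0.07],[0,-203,150,0,0,0,0.07]],
])

```text
time_s: 1.1
tcp_pos: [0.4986, -0.22, 0.3]
ee_rot: [[-0.962, -0.275, -0.001], [-0.275, 0.962, 0.0], [0.001, 0.001, -1.0]]
wrist_force: [1.0, -0.8, 0.2]
gripper_width: 1.002
gripper_force: 0.0
```

>>> servo_tool([
  [[0,-109,198,0,0,0,0.07],[0,-109,198,0,0,0,0.07],[0,-109,198,0,0,0,0.07],[0,-109,198,0,0,0,0.07],[0,-109,198,0,0,0,0.07]],
])

```text
time_s: 1.6
tcp_pos: [0.5488, 0.0017, 0.2997]
ee_rot: [[-0.978, -0.21, -0.001], [-0.21, 0.978, 0.0], [0.001, 0.0, -1.0]]
wrist_force: [0.6, -0.1, -0.0]
gripper_width: 0.998
gripper_force: 0.0
```

>>> servo_tool([
  [[0,3,226,0,0,0,0.07],[0,3,226,0,0,0,0.07],[0,3,226,0,0,0,0.07],[0,3,226,0,0,0,0.07],[0,3,226,0,0,0,0.07]],
])

```text
time_s: 2.1
tcp_pos: [0.4977, 0.2219, 0.2997]
ee_rot: [[-0.99, -0.141, -0.001], [-0.141, 0.99, -0.0], [0.001, -0.0, -1.0]]
wrist_force: [-0.3, -0.3, 0.3]
gripper_width: 0.998
gripper_force: 0.0
```

>>> servo_tool([
  [[0,15,83,0,0,0,0],[0,15,83,0,0,0,0],[0,15,83,0,0,0,0],[0,15,83,0,0,0,0],[0,15,83,0,0,0,0]],
])

```text
time_s: 2.6
tcp_pos: [0.4726, 0.2986, 0.3001]
ee_rot: [[-0.991, -0.137, -0.001], [-0.137, 0.991, -0.001], [0.001, -0.001, -1.0]]
wrist_force: [0.5, 0.1, -0.6]
gripper_width: 1.0
gripper_force: 0.0
```

Run:
```python
from h import *
import pickle
c=snap("wrist","w1.png");pickle.dump(c,open("cw1.pkl","wb"))
R=np.array(c["R"]);print(-R.T@np.array(c["t"]),R[2])
plan()
print(proj(c,[(.474,.307,.075),(.375,.293,.086),(.633,.33,.075)]))
```

```text
[0.39573688 0.28717671 0.4518838 ] [ 0.28083665  0.03833242 -0.95898978]
t 2.6 at [472.8 298.4 300.3] yaw -172.1 F [-0.3  1.1 -0.3] w 87.4 gf 0.0
[[286.58640916 178.69858067]
 [287.34241026  74.47265965]
 [286.39689425 316.49160888]]
```

View pics/w1.png

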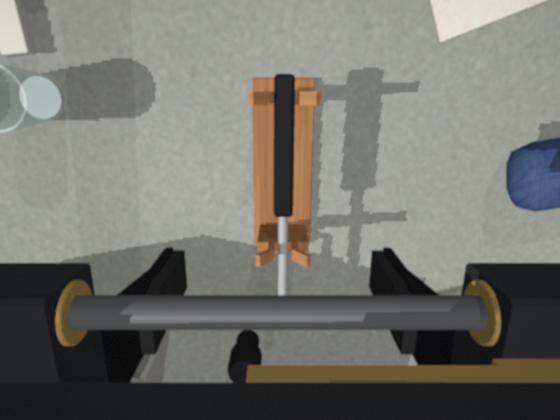

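The pole's handle runs from (285,75) to (284,215) and the rod goes down the image at u≈282. There is an eyepiece at about (245,350), ahead of the hook.

Run:
```python
from h import *
import pickle
c=pickle.load(open("cw1.pkl","rb"))
print(onplane(c,[(285,75),(284,215),(282,290)],[.086][0])*1000,onplane(c,[(282,290)],.08)*1000)
print("eyepiece",onplane(c,[(246,340),(243,375)],.07)*1000)
```

```text
[[375.74944634 290.93332444  86.        ]
 [509.47402126 309.26607385  86.        ]
 [594.285907   319.28865399  86.        ]] [[597.5418427  319.81524642  80.        ]]
eyepiece [[674.13387349 287.81694949  70.        ]
 [724.04066148 289.86602423  70.        ]]
```

Run:
```python
from h import *
plan((472.5,304.3,150,187.8),(472.5,304.3,67,187.8))
```

```text
t 2.6 at [472.8 298.4 300.3] yaw -172.1 F [-0.3  1.1 -0.3] w 87.4 gf 0.0
leg [-0.6, 6.0, 150.3] [-0.0, -0.0, 0.001]
leg [0.0, 0.0, 83.0] [0.0, 0.0, 0.0]
```

>>> servo_tool([
  [[0,-1,6,50,0,0,0],[0,-1,6,100,0,0,0],[0,-1,6,140,0,0,0],[0,-1,6,150,0,0,0],[0,-1,6,150,0,0,0]],
])

```text
time_s: 3.15
tcp_pos: [0.4728, 0.3044, 0.1497]
ee_rot: [[-0.991, -0.137, -0.002], [-0.137, 0.991, -0.003], [0.002, -0.002, -1.0]]
wrist_force: [1.4, 0.1, -0.2]
gripper_width: 0.998
gripper_force: 0.0
```

>>> servo_tool([
  [[0,0,0,25,0,0,0],[0,0,0,50,0,0,0],[0,0,0,70,0,0,0],[0,0,0,80,0,0,0],[0,0,0,83,0,0,0]],
])

```text
time_s: 3.65
tcp_pos: [0.4736, 0.3062, 0.0686]
ee_rot: [[-0.99, -0.138, 0.002], [-0.138, 0.99, 0.001], [-0.002, 0.001, -1.0]]
wrist_force: [0.5, 0.3, 0.5]
gripper_width: 1.0
gripper_force: 0.0
```

>>> servo_tool([
  [[1,0,0,0,0,0,0],[1,0,0,0,0,0,0],[1,0,0,0,0,0,0],[1,0,0,0,0,0,0],[1,0,0,0,0,0,0]],
])

```text
time_s: 4.15
tcp_pos: [0.4727, 0.3058, 0.068]
ee_rot: [[-0.99, -0.138, 0.001], [-0.138, 0.99, 0.001], [-0.001, 0.0, -1.0]]
wrist_force: [-1.3, 0.2, -0.8]
gripper_width: 0.629
gripper_force: 0.0
```

>>> servo_tool([
  [[1,0,0,0,0,0,0],[1,0,0,0,0,0,0],[1,0,0,0,0,0,0],[1,0,0,0,0,0,0],[1,0,0,0,0,0,0]],
])

```text
time_s: 4.65
tcp_pos: [0.4725, 0.3054, 0.0675]
ee_rot: [[-0.99, -0.138, -0.0], [-0.138, 0.99, -0.001], [0.0, -0.0, -1.0]]
wrist_force: [1.0, -0.1, -0.2]
gripper_width: 0.224
gripper_force: 30.0
```

Run:
```python
from h import *
plan()
```

```text
t 4.7 at [472.5 305.4  67.5] yaw -172.0 F [ 1.  -0.1 -0.2] w 19.4 gf 30.0
```

Run:
```python
from h import *
plan((472.5,305.4,170,188),(472.5,300,355,188),(490,150,355,180),(480,35,355,176))
```

```text
t 4.7 at [472.5 305.4  67.5] yaw -172.0 F [ 1.  -0.1 -0.2] w 19.4 gf 30.0
leg [0.0, -0.0, -102.5] [-0.0, -0.0, -0.001]
leg [0.8, -5.3, -185.0] [0.0, 0.0, 0.0]
leg [3.5, -151.0, 0.0] [0.0, 0.0, 0.14]
leg [10.0, -115.0, 0.0] [0.0, 0.0, 0.07]
```

>>> servo_tool([
  [[1,0,0,-15,0,0,0],[1,0,0,-35,0,0,0],[1,0,0,-60,0,0,0],[1,0,0,-85,0,0,0],[1,0,0,-102,0,0,0]],
])

```text
time_s: 5.15
tcp_pos: [0.4726, 0.3057, 0.1707]
ee_rot: [[-0.99, -0.138, 0.0], [-0.138, 0.99, 0.001], [-0.001, 0.001, -1.0]]
wrist_force: [0.1, 0.4, -3.2]
gripper_width: 0.229
gripper_force: 30.0
```

>>> servo_tool([
  [[1,1,-5,-40,0,0,0],[1,1,-5,-80,0,0,0],[1,1,-5,-120,0,0,0],[1,1,-5,-160,0,0,0],[1,1,-5,-185,0,0,0]],
])

```text
time_s: 5.65
tcp_pos: [0.4725, 0.3007, 0.3574]
ee_rot: [[-0.99, -0.138, 0.002], [-0.138, 0.99, 0.003], [-0.003, 0.002, -1.0]]
wrist_force: [0.3, 0.6, -2.6]
gripper_width: 0.228
gripper_force: 30.0
```

>>> servo_tool([
  [[1,1,-25,0,0,0,0.02],[1,2,-60,0,0,0,0.05],[1,3,-95,0,0,0,0.09],[1,3,-130,0,0,0,0.12],[1,4,-151,0,0,0,0.14]],
])

```text
time_s: 6.15
tcp_pos: [0.4886, 0.1483, 0.3538]
ee_rot: [[-1.0, 0.004, -0.002], [0.004, 1.0, -0.0], [0.002, -0.0, -1.0]]
wrist_force: [0.2, -0.2, -2.1]
gripper_width: 0.226
gripper_force: 30.0
```

>>> servo_tool([
  [[1,2,-25,0,0,0,0.02],[1,5,-55,0,0,0,0.04],[1,8,-85,0,0,0,0.06],[1,10,-105,0,0,0,0.07],[1,10,-115,0,0,0,0.07]],
])

```text
time_s: 6.65
tcp_pos: [0.4782, 0.034, 0.354]
ee_rot: [[-0.997, 0.073, -0.001], [0.073, 0.997, 0.0], [0.001, -0.0, -1.0]]
wrist_force: [-0.3, 1.1, -2.3]
gripper_width: 0.223
gripper_force: 30.0
```

Run:
```python
from h import *
import pickle
plan()
cs={n:snap(n) for n in("scene","side")};pickle.dump(cs,open("c1.pkl","wb"))
o=[]
for n,(u,v,w,h) in dict(scene=(230,100,160,160),side=(170,120,220,165)).items():
    p=cv2.cvtColor(cs[n]["pixels"],cv2.COLOR_RGB2BGR); s=480/h
    q=cv2.resize(p[v:v+h,u:u+w],None,fx=s,fy=s,interpolation=cv2.INTER_CUBIC)[:, :400 if n=="scene" else 400] if 0 else cv2.resize(p[v:v+h,u:u+w],(400,int(400*h/w)),interpolation=cv2.INTER_CUBIC)
    o.append(cv2.copyMakeBorder(q,0,400-q.shape[0],0,0,0))
cv2.imwrite("pics/m1.png",np.hstack(o))
```

```text
t 6.7 at [478.2  34.  354. ] yaw 175.8 F [-0.3  1.1 -2.3] w 19.4 gf 30.0
```

View pics/m1.png

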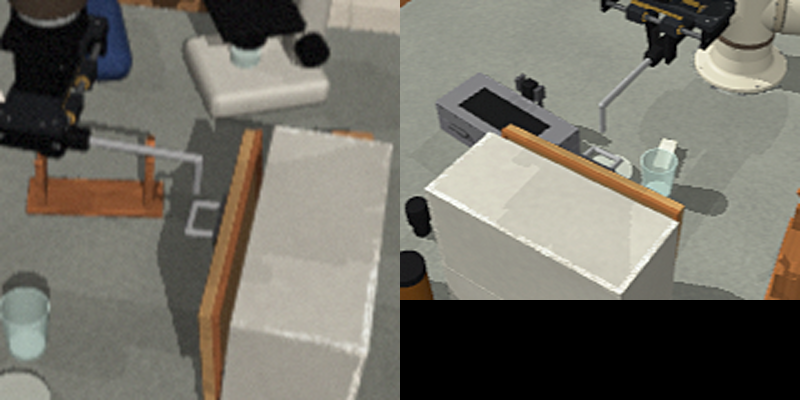

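The scene view has the hook tip at (309,177) and the eye centre at (311,187). The side view has the tip at (282,191) and the eye at about (283,205). I'll triangulate both.

Run:
```python
from h import *
import pickle
cs=pickle.load(open("c1.pkl","rb"))
P=lambda c:np.array(c["camera_matrix"])@np.c_[c["R"],c["t"]]
tri=lambda a,b:(lambda X:(X[:3]/X[3]*1000).ravel().round(1))(cv2.triangulatePoints(P(cs["scene"]),P(cs["side"]),np.array(a,float),np.array(b,float)))
print("tip",tri((309.2,176.8),(281.7,191.5)))
print("bend",tri((230+200/2.5,100+158/2.5),(170+203/1.818,120+104/1.818)))
print("eye loop outer ctr",onplane(cs["scene"],[(230+190/2.5,100+218/2.5),(230+203/2.5,100+218/2.5),(230+193/2.5,100+203/2.5),(230+186/2.5,100+234/2.5)],.273)*1000)
print("eye tri",tri((311.2,187.2),(282.7,205)))
print("tip z312",onplane(cs["scene"],[(309.2,176.8)],.312)*1000)
```

```text
tip [639.6  23.5 314.4]
bend [639.1  24.1 363.1]
eye loop outer ctr [[634.15884547  22.10073715 273.        ]
 [648.54289672  24.63746157 273.        ]
 [634.58703341  46.44518029 273.        ]
 [632.84017177  -3.36511323 273.        ]]
eye tri [646.1  28.3 272.2]
tip z312 [[640.43839375  24.80556493 312.        ]]
```

Run:
```python
from h import *
plan((495.2,31,352,176),(495.2,31,290,176))
```

```text
t 6.8 at [478.8  34.7 354.1] yaw 175.8 F [ 0.8  0.7 -2.6] w 19.9 gf 30.0
leg [-16.6, -2.5, 2.1] [0.0, -0.001, -0.003]
leg [0.0, 0.0, 62.0] [0.0, 0.0, 0.0]
```

>>> servo_tool([
  [[1,-5,-1,1,0,0,0],[1,-11,-2,2,0,0,0],[1,-17,-2.5,2,0,0,0],[1,-17,-2.5,2,0,0,0],[1,-17,-2.5,2,0,0,0]],
])

```text
time_s: 7.25
tcp_pos: [0.4961, 0.0321, 0.3522]
ee_rot: [[-0.997, 0.071, -0.001], [0.071, 0.997, -0.0], [0.001, -0.0, -1.0]]
wrist_force: [0.3, 0.1, -2.7]
gripper_width: 0.23
gripper_force: 30.0
```

>>> servo_tool([
  [[1,0,0,10,0,0,0],[1,0,0,20,0,0,0],[1,0,0,30,0,0,0],[1,0,0,40,0,0,0],[1,0,0,50,0,0,0]],
])

```text
time_s: 7.75
tcp_pos: [0.4956, 0.0316, 0.3015]
ee_rot: [[-0.997, 0.071, -0.001], [0.071, 0.997, -0.0], [0.001, -0.0, -1.0]]
wrist_force: [-0.5, 1.4, -2.9]
gripper_width: 0.227
gripper_force: 30.0
```

>>> servo_tool([
  [[1,0,0,6,0,0,0],[1,0,0,12,0,0,0],[1,0,0,12,0,0,0],[1,0,0,12,0,0,0],[1,0,0,12,0,0,0]],
])

```text
time_s: 8.25
tcp_pos: [0.4962, 0.0318, 0.2911]
ee_rot: [[-0.997, 0.071, 0.001], [0.071, 0.997, 0.0], [-0.001, 0.0, -1.0]]
wrist_force: [-0.4, -0.9, -1.7]
gripper_width: 0.227
gripper_force: 30.0
```

Run:
```python
from h import *
import pickle
plan()
cs={n:snap(n) for n in("scene","side")};pickle.dump(cs,open("c2.pkl","wb"))
o=[]
for n,(u,v,w,h) in dict(scene=(270,140,80,80),side=(240,150,80,80)).items():
    p=cv2.cvtColor(cs[n]["pixels"],cv2.COLOR_RGB2BGR)
    o.append(cv2.resize(p[v:v+h,u:u+w],(400,400),interpolation=cv2.INTER_CUBIC))
cv2.imwrite("pics/m2.png",np.hstack(o))
```

```text
t 8.2 at [496.2  31.8 291.1] yaw 175.9 F [-0.4 -0.9 -1.7] w 19.8 gf 30.0
```

View pics/m2.png

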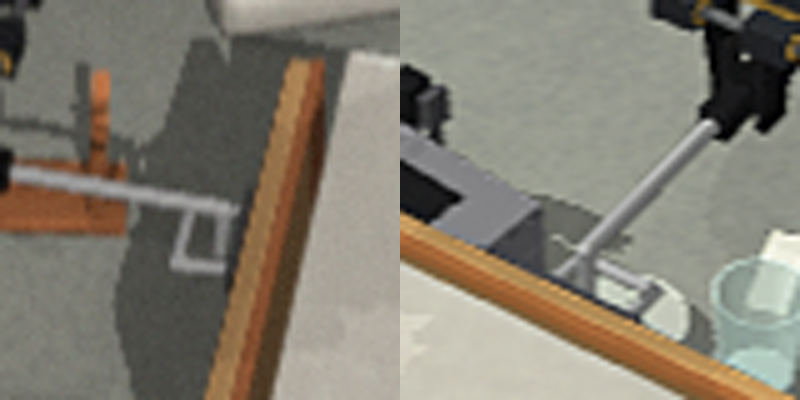

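Run:
```python
from h import *
import pickle
cs=pickle.load(open("c2.pkl","rb"))
a=np.radians(-4);ex=np.array([np.cos(a),np.sin(a),0]);ey=np.array([-np.sin(a),np.cos(a),0])
E=np.array([657,20,273.])
pts=[E-20*ex+23*ey,E-20*ex-23*ey,E+16*ex-23*ey,E+16*ex+23*ey,E]
T=np.array([496.2,31.8,299])+160*ex
pts+=[T,T-[0,0,26],T-[0,0,50]]
for n,o in(("scene",(270,140)),("side",(240,150))): print(n,((proj(cs[n],np.array(pts)/1000)-o)*5+[0 if n=="scene" else 400,0]).round(0).tolist())
```

```text
scene [[193.0, 209.0], [177.0, 266.0], [241.0, 278.0], [255.0, 220.0], [220.0, 244.0], [221.0, 210.0], [218.0, 243.0], [215.0, 272.0]]
side [[642.0, 280.0], [570.0, 247.0], [531.0, 286.0], [604.0, 320.0], [585.0, 285.0], [586.0, 248.0], [587.0, 284.0], [587.0, 317.0]]
```

>>> servo_tool([
  [[1,14,0,1,0,0,0],[1,25,0,4,0,0,0],[1,36,0,9,0,0,0],[1,47,0,14,0,0,0],[1,56,0,20,0,0,0]],
])

```text
time_s: 8.85
tcp_pos: [0.4402, 0.0359, 0.2705]
ee_rot: [[-0.997, 0.071, 0.003], [0.071, 0.997, 0.001], [-0.002, 0.001, -1.0]]
wrist_force: [5.3, -0.1, -4.1]
gripper_width: 0.226
gripper_force: 30.0
```

>>> servo_tool([
  [[1,9,0,6,0,0,0],[1,17,0,13,0,0,0],[1,25,0,20,0,0,0],[1,32,0,28,0,0,0],[1,39,0,38,0,0,0]],
])

```text
time_s: 9.35
tcp_pos: [0.4073, 0.0401, 0.2343]
ee_rot: [[-0.997, 0.07, 0.017], [0.07, 0.998, 0.004], [-0.017, 0.005, -1.0]]
wrist_force: [24.0, -3.8, -12.1]
gripper_width: 0.223
gripper_force: 30.1
```

>>> servo_tool([
  [[1,4,0,6,0,0,0],[1,8,0,13,0,0,0],[1,11,0,20,0,0,0],[1,11,0,20,0,0,0],[1,11,0,20,0,0,0]],
])

```text
time_s: 9.85
tcp_pos: [0.4003, 0.0419, 0.2164]
ee_rot: [[-0.997, 0.069, 0.026], [0.069, 0.998, 0.006], [-0.025, 0.007, -1.0]]
wrist_force: [25.8, -4.7, -10.2]
gripper_width: 0.225
gripper_force: 30.1
```

Run:
```python
from h import *
import pickle
plan()
cs={n:snap(n) for n in("scene","side")};pickle.dump(cs,open("c3.pkl","wb"))
o=[]
for n,(u,v,w,h) in dict(scene=(230,140,120,120),side=(200,130,140,140)).items():
    p=cv2.cvtColor(cs[n]["pixels"],cv2.COLOR_RGB2BGR)
    o.append(cv2.resize(p[v:v+h,u:u+w],(400,400),interpolation=cv2.INTER_CUBIC))
cv2.imwrite("pics/m3.png",np.hstack(o))
```

```text
t 9.8 at [400.3  41.9 216.4] yaw 176.0 F [ 25.8  -4.7 -10.2] w 19.6 gf 30.1
```

View pics/m3.png

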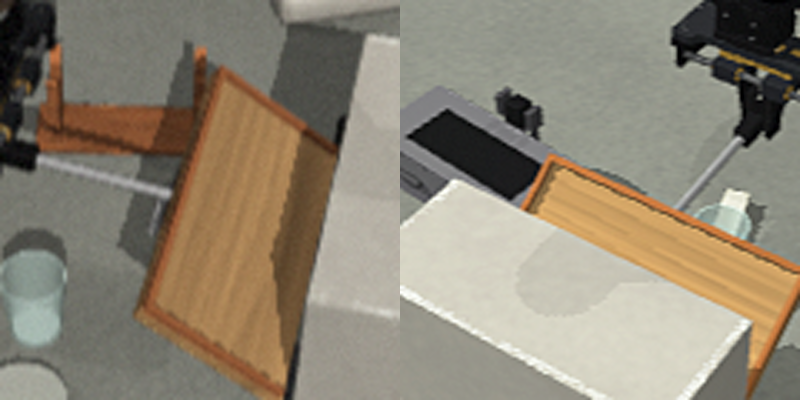

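The flap is well past halfway (its inner face shows in both views), but the hook is strained at 26 N, so I'll relax it.

>>> servo_tool([
  [[1,-4,0,2,0,0,0],[1,-8,0,4,0,0,0],[1,-8,0,6,0,0,0],[1,-8,0,8,0,0,0],[1,-8,0,8,0,0,0]],
])

```text
time_s: 10.45
tcp_pos: [0.3978, 0.0386, 0.2041]
ee_rot: [[-0.997, 0.071, -0.0], [0.071, 0.997, -0.0], [0.0, -0.0, -1.0]]
wrist_force: [3.9, -2.2, -5.7]
gripper_width: 0.23
gripper_force: 30.0
```

>>> servo_tool([
  [[1,0,0,0,0,0,0],[1,0,0,0,0,0,0],[1,0,0,0,0,0,0],[1,0,0,0,0,0,0],[1,0,0,0,0,0,0]],
])

```text
time_s: 10.95
tcp_pos: [0.3979, 0.0387, 0.2045]
ee_rot: [[-0.997, 0.071, -0.0], [0.071, 0.997, -0.0], [0.0, -0.0, -1.0]]
wrist_force: [3.9, -1.0, -4.8]
gripper_width: 0.231
gripper_force: 30.0
```

Run:
```python
from h import *
import pickle
plan()
cs={n:snap(n) for n in("scene",)}
p=cs["scene"]
for n in cs: cv2.imwrite("pics/n4.png",cv2.cvtColor(p["pixels"],cv2.COLOR_RGB2BGR))
a=np.radians(-4);ex=np.array([np.cos(a),np.sin(a),0]);ey=np.array([-np.sin(a),np.cos(a),0]);H=np.array([681,21,130.])
for th in(.7,.8,.9,1.,1.1,1.2,1.3,1.57):
    f=lambda xl,y,zl:H+ex*(xl*np.cos(th)-zl*np.sin(th))+ey*y+np.array([0,0,1])*(xl*np.sin(th)+zl*np.cos(th))
    print(th,proj(p,np.array([f(15,150,150),f(15,-150,150)])/1000).round(0).tolist())
# compare w/ earlier frame: corners at 230+222/3.33,140+68/3.33 and 230+140/3.33,140+310/3.33
print(230+222/3.33,140+68/3.33,230+140/3.33,140+310/3.33)
# edge-find: frame diff between now and c3
import pickle
q=pickle.load(open("c3.pkl","rb"))["scene"]["pixels"]
cv2.imwrite("pics/n4.png",cv2.cvtColor(cv2.resize(np.hstack([q[140:260,230:350],p["pixels"][140:260,230:350]]),None,fx=3,fy=3),cv2.COLOR_RGB2BGR))
d=np.abs(q.astype(int)-p["pixels"]).sum(2)[140:260,290:350]>60
print("changed px",d.sum())
```

```text
t 10.9 at [397.9  38.7 204.5] yaw 175.9 F [ 3.9 -1.  -4.8] w 20.1 gf 30.0
0.7 [[303.0, 155.0], [281.0, 228.0]]
0.8 [[299.0, 157.0], [276.0, 230.0]]
0.9 [[295.0, 158.0], [272.0, 231.0]]
1.0 [[292.0, 161.0], [269.0, 233.0]]
1.1 [[289.0, 163.0], [265.0, 236.0]]
1.2 [[287.0, 166.0], [263.0, 238.0]]
1.3 [[285.0, 169.0], [261.0, 241.0]]
1.57 [[282.0, 177.0], [258.0, 249.0]]
296.6666666666667 160.4204204204204 272.04204204204206 233.0930930930931
changed px 158
```

>>> servo_tool([
  [[1,-3,0,0,0,0,0],[1,-3,0,-10,0,0,0],[1,-3,0,-20,0,0,0],[1,-3,0,-30,0,0,0],[1,-3,0,-40,0,0,0]],
])

```text
time_s: 11.5
tcp_pos: [0.4097, 0.0404, 0.248]
ee_rot: [[-0.997, 0.07, 0.022], [0.07, 0.998, 0.004], [-0.021, 0.006, -1.0]]
wrist_force: [28.1, -5.7, -16.9]
gripper_width: 0.225
gripper_force: 30.0
```

>>> servo_tool([
  [[1,0,0,-10,0,0,0],[1,0,0,-20,0,0,0],[1,0,0,-30,0,0,0],[1,0,0,-40,0,0,0],[1,0,0,-50,0,0,0]],
])

```text
time_s: 12.0
tcp_pos: [0.4106, 0.0405, 0.2964]
ee_rot: [[-0.997, 0.071, 0.023], [0.071, 0.997, 0.004], [-0.023, 0.006, -1.0]]
wrist_force: [33.4, -5.3, -26.1]
gripper_width: 0.228
gripper_force: 30.0
```

Run:
```python
from h import *
import pickle
plan()
cs={n:snap(n) for n in("scene","side")};pickle.dump(cs,open("c4.pkl","wb"))
o=[]
for n,(u,v,w,h) in dict(scene=(230,140,120,120),side=(200,130,140,140)).items():
    p=cv2.cvtColor(cs[n]["pixels"],cv2.COLOR_RGB2BGR)
    o.append(cv2.resize(p[v:v+h,u:u+w],(400,400),interpolation=cv2.INTER_CUBIC))
cv2.imwrite("pics/m4.png",np.hstack(o))
```

```text
t 12.0 at [410.6  40.5 296.4] yaw 175.9 F [ 33.4  -5.3 -26.1] w 19.8 gf 30.0
```

View pics/m4.png

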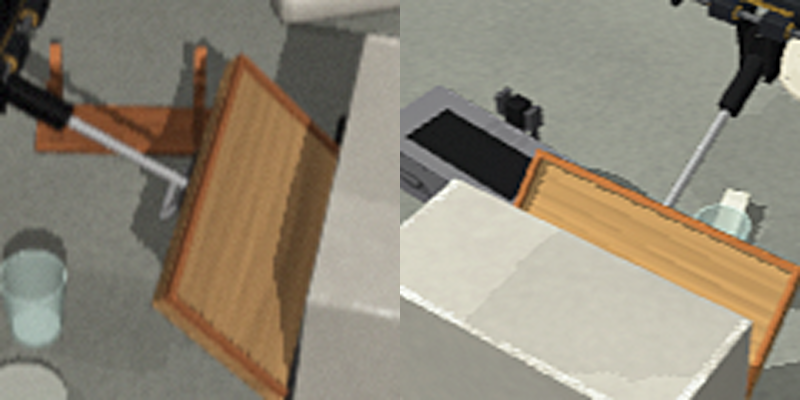

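The hook finger caught the outer bar: the pole pitched hook-down in the pads, from (70,125) to (185,185) in the left crop, and lifted the flap a little. I'll estimate the flap angle and pole pitch numerically before backing out.

```bash
cat >> h.py <<'E'
a_=np.radians(-4);EX=np.array([np.cos(a_),np.sin(a_),0]);EY=np.array([-np.sin(a_),np.cos(a_),0]);EZ=np.array([0,0,1.]);HG=np.array([681,21,130.])
def fpt(th,xl,y,zl): return HG+EX*(xl*np.cos(th)-zl*np.sin(th))+EY*y+EZ*(xl*np.sin(th)+zl*np.cos(th))
def flap(cs,names=("scene","side")):
    best=[]
    ths=np.arange(.3,1.6,.03)
    for n in names:
        c=cs[n];h=cv2.cvtColor(c["pixels"],cv2.COLOR_RGB2HSV)
        m=((h[...,0]<22)&(h[...,0]>4)&(h[...,1]>90)).astype(np.uint8)
        S=[]
        for th in ths:
            P=proj(c,np.array([fpt(th,7,s,z) for s,z in((150,60),(150,150),(-150,150),(-150,60))])/1000)
            q=np.zeros_like(m);cv2.fillPoly(q,[P.round().astype(np.int32)],1)
            o=cv2.dilate(q,np.ones((9,9)))-q
            S.append(m[q>0].mean()-.7*m[o>0].mean())
        best.append((n,round(float(ths[np.argmax(S)]),2),round(max(S),2)))
    return best
def pole(cs,names=("scene","side")):
    s=r.sense();G=s["tcp_pos"]*1000-8*s["ee_rot"][:,2];f=-s["ee_rot"][:,0]
    f=np.array([f[0],f[1],0]);f/=np.linalg.norm(f);res=[]
    al=np.arange(-45,46,1.5);T=0
    for n in names:
        g=cv2.cvtColor(cs[n]["pixels"],cv2.COLOR_RGB2GRAY).astype(float);S=[]
        for a in al:
            d=f*np.cos(np.radians(a))+EZ*np.sin(np.radians(a))
            P=proj(cs[n],np.array([G+d*k for k in np.arange(50,155,3)])/1000)
            t=P[-1]-P[0];nn=np.array([-t[1],t[0]])/np.hypot(*t)
            v=[cv2.remap(g,(P+o*nn).astype(np.float32)[None],None,cv2.INTER_LINEAR).mean() for o in(-4,0,4)]
            S.append(v[1]-max(v[0],v[2]))
        T=T+np.array(S);res.append((n,al[np.argmax(S)],round(max(S),1)))
    return res,("sum",al[np.argmax(T)])
E
python3 - <<'E'
from h import *
import pickle
for k in("c3","c4"): print(k,flap(pickle.load(open(k+".pkl","rb"))))
print(pole(pickle.load(open("c4.pkl","rb"))))
E
```

```text
c3 [('scene', 0.9, np.float64(0.63)), ('side', 1.02, np.float64(0.7))]
c4 [('scene', 0.75, np.float64(0.62)), ('side', 0.75, np.float64(0.68))]
([('scene', np.float64(-24.0), np.float64(52.6)), ('side', np.float64(-18.0), np.float64(13.3))], ('sum', np.float64(-22.5)))
```

>>> servo_tool([
  [[1,-2,0,10,0,0,0],[1,-2,0,20,0,0,0],[1,-2,0,30,0,0,0],[1,-2,0,40,0,0,0],[1,-2,0,50,0,0,0]],
])

```text
time_s: 12.6
tcp_pos: [0.4027, 0.0383, 0.2439]
ee_rot: [[-0.997, 0.071, -0.0], [0.071, 0.997, -0.0], [0.0, -0.0, -1.0]]
wrist_force: [-0.9, 0.3, -2.4]
gripper_width: 0.224
gripper_force: 29.9
```

>>> servo_tool([
  [[1,-1,0,10,0,0,0],[1,-2,0,20,0,0,0],[1,-4,0,30,0,0,0],[1,-6,0,40,0,0,0],[1,-6,0,50,0,0,0]],
])

```text
time_s: 13.1
tcp_pos: [0.4094, 0.0379, 0.1937]
ee_rot: [[-0.997, 0.071, 0.0], [0.071, 0.997, -0.0], [-0.0, -0.0, -1.0]]
wrist_force: [1.2, -0.4, -2.5]
gripper_width: 0.23
gripper_force: 29.9
```

Run:
```python
from h import *
plan()
cs={n:snap(n) for n in("scene","side")}
print(flap(cs),pole(cs))
```

```text
t 13.1 at [409.4  37.9 193.7] yaw 175.9 F [ 1.2 -0.4 -2.5] w 20.0 gf 29.9
[('scene', 1.32, np.float64(0.59)), ('side', 1.5, np.float64(0.64))] ([('scene', np.float64(-22.5), np.float64(25.1)), ('side', np.float64(-19.5), np.float64(5.0))], ('sum', np.float64(-21.0)))
```

```bash
cat >> h.py <<'E'
def duo(fn,sc,si):
    cs={n:snap(n) for n in("scene","side")};o=[]
    for n,(u,v,w) in(("scene",sc),("side",si)):
        p=cv2.cvtColor(cs[n]["pixels"],cv2.COLOR_RGB2BGR)
        o.append(cv2.resize(p[v:v+w,u:u+w],(400,400),interpolation=cv2.INTER_CUBIC))
    cv2.imwrite("pics/"+fn,np.hstack(o));return cs
E
python3 - <<'E'
from h import *
cs=duo("m5.png",(220,150,110),(200,130,140))
print(flap(cs))
E
```

```text
[('scene', 1.32, np.float64(0.58)), ('side', 1.5, np.float64(0.63))]
```

View pics/m5.png

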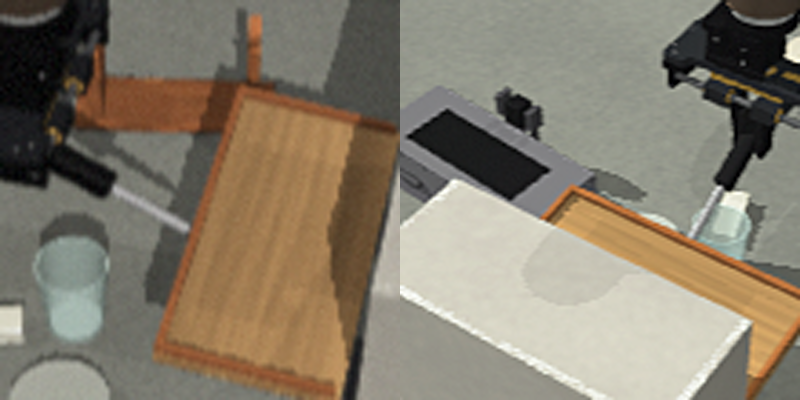

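The flap is nearly level, with the pole's rod going under its free edge at about (185,230) in the left crop. I'll test gently whether the hook is still caught.

>>> servo_tool([
  [[1,3,0,0,0,0,0],[1,6,0,0,0,0,0],[1,9,0,0,0,0,0],[1,9,0,0,0,0,0],[1,9,0,0,0,0,0]],
])

```text
time_s: 13.8
tcp_pos: [0.3996, 0.0386, 0.1946]
ee_rot: [[-0.997, 0.071, -0.001], [0.071, 0.997, 0.0], [0.001, 0.0, -1.0]]
wrist_force: [-1.6, 0.3, -3.1]
gripper_width: 0.224
gripper_force: 30.0
```

Run:
```python
from h import *
plan()
cs={n:snap(n) for n in("scene","side")}
print(flap(cs),pole(cs))
# expected outline of ring & pole in side view, does flap occlude it?
p=cs["scene"]
for th in(1.3,1.4,1.5,1.57): print(th,proj(p,np.array([fpt(th,15,150,150),fpt(th,15,-150,150)])/1000).round(1).tolist())
```

```text
t 13.8 at [399.6  38.6 194.6] yaw 175.9 F [-1.6  0.3 -3.1] w 19.5 gf 30.0
[('scene', 1.32, np.float64(0.57)), ('side', 1.53, np.float64(0.63))] ([('scene', np.float64(-25.5), np.float64(31.0)), ('side', np.float64(-19.5), np.float64(3.2))], ('sum', np.float64(-24.0)))
1.3 [[284.8, 168.7], [260.7, 240.7]]
1.4 [[283.2, 171.7], [259.2, 243.6]]
1.5 [[282.2, 174.8], [258.2, 246.5]]
1.57 [[281.7, 177.0], [257.8, 248.7]]
```

>>> servo_tool([
  [[1,3,0,0,0,0,0],[1,6,0,0,0,0,0],[1,9,0,0,0,0,0],[1,10,0,0,0,0,0],[1,10,0,0,0,0,0]],
])

```text
time_s: 14.4
tcp_pos: [0.3937, 0.0401, 0.1963]
ee_rot: [[-0.997, 0.07, 0.01], [0.07, 0.998, 0.002], [-0.009, 0.003, -1.0]]
wrist_force: [7.3, -2.4, -5.4]
gripper_width: 0.228
gripper_force: 30.0
```

>>> servo_tool([
  [[1,3,0,0,0,0,0],[1,6,0,0,0,0,0],[1,9,0,0,0,0,0],[1,10,0,0,0,0,0],[1,10,0,0,0,0,0]],
])

```text
time_s: 14.9
tcp_pos: [0.385, 0.0413, 0.1968]
ee_rot: [[-0.997, 0.07, 0.013], [0.07, 0.998, 0.003], [-0.012, 0.004, -1.0]]
wrist_force: [10.1, -2.4, -5.6]
gripper_width: 0.227
gripper_force: 30.0
```

Run:
```python
from h import *
plan()
cs=duo("m6.png",(220,150,110),(200,130,140))
print(flap(cs),pole(cs))
```

```text
t 14.9 at [385.   41.3 196.8] yaw 176.0 F [10.1 -2.4 -5.6] w 19.8 gf 30.0
[('scene', 1.32, np.float64(0.59)), ('side', 1.44, np.float64(0.68))] ([('scene', np.float64(-21.0), np.float64(33.4)), ('side', np.float64(-13.5), np.float64(8.2))], ('sum', np.float64(12.0)))
```

View pics/m6.png

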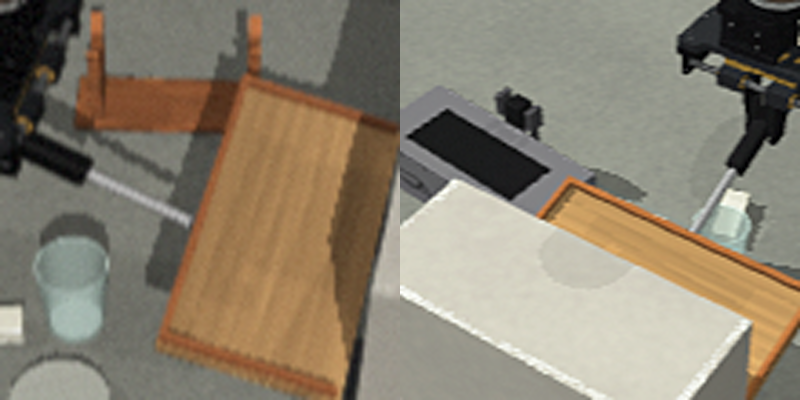

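The hook is caught in the eye: the pull shows 10 N and the flap edge rose slightly. I'll check how firmly the pads hold the pole's pitch by comparing the earlier frames.

Run:
```python
from h import *
import h,pickle
class F:
    def __init__(s,p): s.p=p
    def sense(s): return {"tcp_pos":np.array(s.p)/1000,"ee_rot":Rt(176)}
s=r.sense();print("moment",s["moment"],s["wrist_force"])
for k,p in(("c2",(496.2,31.8,291.1)),("c3",(400.3,41.9,216.4)),("c4",(410.6,40.5,296.4))):
    h.r=F(p);print(k,pole(pickle.load(open(k+".pkl","rb"))))
```

```text
moment [-0.89485756 -3.04706083 -0.26406778] [ 9.59555228 -2.08158588 -5.75006887]
c2 ([('scene', np.float64(1.5), np.float64(71.6)), ('side', np.float64(3.0), np.float64(17.5))], ('sum', np.float64(3.0)))
c3 ([('scene', np.float64(-6.0), np.float64(47.6)), ('side', np.float64(1.5), np.float64(27.8))], ('sum', np.float64(-3.0)))
c4 ([('scene', np.float64(-24.0), np.float64(53.1)), ('side', np.float64(-18.0), np.float64(15.3))], ('sum', np.float64(-24.0)))
```

Run:
```python
from h import *
plan((400,41,197,176),(417,95,190,150),(417,95,145,150),(417,95,72,150))
```

```text
t 15.0 at [385.   41.3 196.8] yaw 176.0 F [ 9.6 -2.1 -5.8] w 20.0 gf 30.0
leg [-15.0, 0.8, -0.0] [0.004, 0.012, -0.0]
leg [-13.2, 55.1, 7.0] [0.0, 0.0, 0.454]
leg [0.0, 0.0, 45.0] [0.0, 0.0, 0.0]
leg [0.0, 0.0, 73.0] [0.0, 0.0, 0.0]
```

>>> servo_tool([
  [[1,-6,0,0,0,0,0],[1,-12,0,0,0,0,0],[1,-18,0,0,0,0,0],[1,-18,0,0,0,0,0],[1,-18,0,0,0,0,0]],
])

```text
time_s: 15.5
tcp_pos: [0.3978, 0.0385, 0.194]
ee_rot: [[-0.997, 0.072, -0.001], [0.072, 0.997, -0.001], [0.001, -0.001, -1.0]]
wrist_force: [-0.3, 0.2, -4.5]
gripper_width: 0.229
gripper_force: 30.0
```

>>> servo_tool([
  [[1,-2,11,1,0,0,0.09],[1,-4,22,3,0,0,0.18],[1,-7,33,4,0,0,0.27],[1,-10,44,6,0,0,0.36],[1,-13,55,7,0,0,0.45]],
])

```text
time_s: 16.0
tcp_pos: [0.4162, 0.0939, 0.1878]
ee_rot: [[-0.866, 0.5, 0.003], [0.5, 0.866, 0.002], [-0.002, 0.003, -1.0]]
wrist_force: [3.0, 1.4, -4.4]
gripper_width: 0.226
gripper_force: 30.1
```

Run:
```python
from h import *
plan((417,95,145,150))
cs={n:snap(n) for n in("scene","side")}
print(flap(cs),pole(cs))
```

```text
t 16.0 at [416.2  93.9 187.8] yaw 150.0 F [ 3.   1.4 -4.4] w 19.6 gf 30.1
leg [-0.0, 1.3, 42.8] [0.003, 0.002, 0.0]
[('scene', 1.56, np.float64(0.57)), ('side', 1.53, np.float64(0.61))] ([('scene', np.float64(-22.5), np.float64(31.0)), ('side', np.float64(-9.0), np.float64(9.3))], ('sum', np.float64(-24.0)))
```

Flap is at about its stop. Lower the gripper so the rod bears on the eye and the pole levels in the pads.

>>> servo_tool([
  [[1,0,0,10,0,0,0],[1,0,0,20,0,0,0],[1,0,0,30,0,0,0],[1,0,0,38,0,0,0],[1,0,0,43,0,0,0]],
])

```text
time_s: 16.6
tcp_pos: [0.4147, 0.0924, 0.1437]
ee_rot: [[-0.867, 0.498, -0.001], [0.498, 0.867, -0.001], [0.001, -0.001, -1.0]]
wrist_force: [-1.0, 2.5, 0.2]
gripper_width: 0.226
gripper_force: 30.0
```

>>> servo_tool([
  [[1,0,0,7,0,0,0],[1,0,0,14,0,0,0],[1,0,0,21,0,0,0],[1,0,0,28,0,0,0],[1,0,0,35,0,0,0]],
])

```text
time_s: 17.1
tcp_pos: [0.4148, 0.0926, 0.1089]
ee_rot: [[-0.867, 0.498, -0.0], [0.498, 0.867, -0.0], [0.0, -0.0, -1.0]]
wrist_force: [-2.7, 2.6, -0.6]
gripper_width: 0.226
gripper_force: 30.0
```

Run:
```python
from h import *
plan()
cs={n:snap(n) for n in("scene","side")}
print(flap(cs),pole(cs))
```

```text
t 17.1 at [414.8  92.6 108.9] yaw 150.1 F [-2.7  2.6 -0.6] w 19.7 gf 30.0
[('scene', 1.59, np.float64(0.58)), ('side', 1.56, np.float64(0.56))] ([('scene', np.float64(-3.0), np.float64(15.7)), ('side', np.float64(37.5), np.float64(9.9))], ('sum', np.float64(-37.5)))
```

>>> servo_tool([
  [[1,0,0,6,0,0,0],[1,0,0,12,0,0,0],[1,0,0,18,0,0,0],[1,0,0,20,0,0,0],[1,0,0,20,0,0,0]],
])

```text
time_s: 17.7
tcp_pos: [0.4147, 0.0924, 0.0891]
ee_rot: [[-0.867, 0.498, -0.001], [0.498, 0.867, -0.001], [0.001, -0.001, -1.0]]
wrist_force: [-0.8, 3.1, -1.1]
gripper_width: 0.224
gripper_force: 30.0
```

>>> servo_tool([
  [[1,0,0,-8,0,0,0],[1,-5,0,-8,0,0,0],[1,-20,0,-8,0,0,0],[1,-35,0,-8,0,0,0],[1,-50,0,-8,0,0,0]],
])

```text
time_s: 18.2
tcp_pos: [0.4589, 0.0677, 0.0977]
ee_rot: [[-0.867, 0.498, 0.0], [0.498, 0.867, 0.001], [0.0, 0.001, -1.0]]
wrist_force: [-0.0, 5.1, -1.7]
gripper_width: 0.231
gripper_force: 30.1
```

Run:
```python
from h import *
plan((489,51,97,150),(487,34.5,97,176))
cs={n:snap(n) for n in("scene","side")}
print(flap(cs),pole(cs))
```

```text
t 18.2 at [458.9  67.7  97.7] yaw 150.1 F [-0.   5.1 -1.7] w 20.1 gf 30.1
leg [-34.5, 0.5, 0.7] [0.001, -0.0, 0.002]
leg [-6.5, -15.3, 0.0] [0.0, 0.0, -0.454]
[('scene', 1.59, np.float64(0.59)), ('side', 1.56, np.float64(0.57))] ([('scene', np.float64(-34.5), np.float64(4.0)), ('side', np.float64(34.5), np.float64(17.5))], ('sum', np.float64(33.0)))
```

>>> servo_tool([
  [[1,-5,-1,0,0,0,-0.09],[1,-11,-3,0,0,0,-0.18],[1,-18,-6,1,0,0,-0.27],[1,-26,-10,1,0,0,-0.36],[1,-36,-15,1,0,0,-0.45]],
])

```text
time_s: 18.8
tcp_pos: [0.4804, 0.0358, 0.0961]
ee_rot: [[-0.998, 0.069, -0.003], [0.069, 0.998, -0.001], [0.003, -0.001, -1.0]]
wrist_force: [-0.2, -0.2, -2.4]
gripper_width: 0.225
gripper_force: 29.8
```

Run:
```python
from h import *
plan((487,34.5,97,176))
s=r.sense();print(s["moment"])
cs=duo("m7.png",(220,150,110),(200,130,140))
print(flap(cs))
```

```text
t 18.8 at [480.4  35.8  96.1] yaw 176.0 F [-0.2 -0.2 -2.4] w 19.6 gf 29.8
leg [-6.7, -0.9, -0.9] [-0.001, -0.003, 0.001]
[ 0.04488937  0.06508894 -0.04784226]
[('scene', 1.59, np.float64(0.59)), ('side', 1.56, np.float64(0.56))]
```

View pics/m7.png

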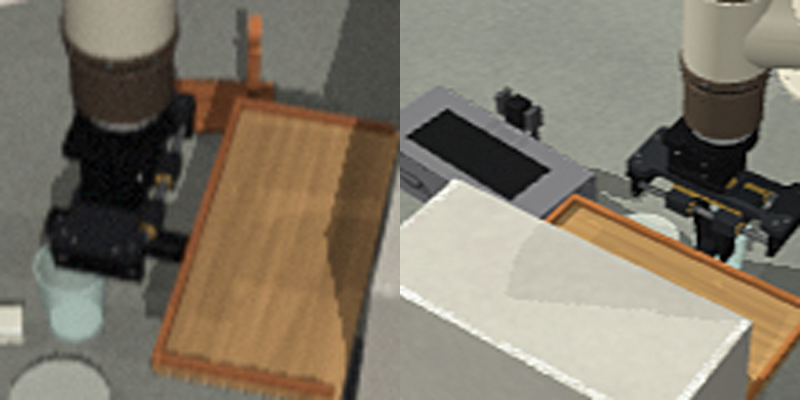

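The gripper is just off the flap edge, with the handle front at about (185,245) in the left crop, and the beaker is untouched. Next I'll raise the flap with the rod by turning the tool about the hinge axis.

```bash
cat >> h.py <<'E'
def swing(phis,pre=0):
    """rows for rigid turn of tool about flap hinge axis by phis (rad), from the measured pose"""
    s=r.sense();p=s["tcp_pos"]*1000+[0,0,pre];R=s["ee_rot"]
    for f in phis:
        Q=Ro.from_rotvec(EY*f).as_matrix();n=HG+Q@(p-HG)
        print(round(f,2),(R.T@(n-s["tcp_pos"]*1000)).round(0).tolist(),Ro.from_matrix(R.T@Q@R).as_rotvec().round(2).tolist())
E
python3 - <<'E'
from h import *
swing([0,0,.04,.1,.16],9)
E
```

```text
0 [0.0, -0.0, -9.0] [0.0, 0.0, 0.0]
0 [0.0, -0.0, -9.0] [0.0, 0.0, 0.0]
0.04 [1.0, -0.0, -17.0] [0.0, 0.04, -0.0]
0.1 [2.0, -0.0, -29.0] [0.0, 0.1, -0.0]
0.16 [1.0, -0.0, -41.0] [0.0, 0.16, -0.0]
```

>>> servo_tool([
  [[1,0,0,-5,0,0,0],[1,0,0,-9,0,0,0],[1,1,0,-17,0,0.04,0],[1,2,0,-29,0,0.1,0],[1,1,0,-41,0,0.16,0]],
])

```text
time_s: 19.4
tcp_pos: [0.4795, 0.0372, 0.1378]
ee_rot: [[-0.984, 0.072, -0.163], [0.071, 0.997, 0.012], [0.164, -0.0, -0.986]]
wrist_force: [-0.0, 0.5, -7.0]
gripper_width: 0.225
gripper_force: 30.0
```

Run:
```python
from h import *
plan()
s=r.sense();print(s["moment"],s["ee_rot"][:,2])
cs={n:snap(n) for n in("scene","side")}
print(flap(cs))
swing(np.arange(1,6)*.06)
```

```text
t 19.4 at [479.5  37.2 137.8] yaw 175.9 F [-0.   0.5 -7. ] w 19.6 gf 30.0
[-0.20925121 -0.48757643  0.01079864] [-0.16342466  0.01165734 -0.98648694]
[('scene', 1.59, np.float64(0.59)), ('side', 1.56, np.float64(0.56))]
0.06 [1.0, 0.0, -12.0] [0.0, 0.06, 0.0]
0.12 [1.0, 0.0, -24.0] [0.0, 0.12, 0.0]
0.18 [1.0, 0.0, -36.0] [0.0, 0.18, 0.0]
0.24 [-0.0, 0.0, -48.0] [0.0, 0.24, 0.0]
0.3 [-2.0, 0.0, -60.0] [0.0, 0.3, 0.0]
```

>>> servo_tool([
  [[1,1,0,-12,0,0.06,0],[1,1,0,-24,0,0.12,0],[1,1,0,-36,0,0.18,0],[1,0,0,-48,0,0.24,0],[1,-2,0,-60,0,0.3,0]],
])

```text
time_s: 20.0
tcp_pos: [0.4901, 0.0364, 0.1956]
ee_rot: [[-0.891, 0.072, -0.449], [0.065, 0.997, 0.032], [0.45, -0.001, -0.893]]
wrist_force: [-3.8, -0.5, -6.9]
gripper_width: 0.226
gripper_force: 30.0
```

Run:
```python
from h import *
plan()
s=r.sense();print(s["moment"],s["ee_rot"][:,2])
cs=duo("m8.png",(210,130,130),(200,110,160))
print(flap(cs))
swing(np.arange(1,6)*.06)
```

```text
t 20.0 at [490.1  36.4 195.6] yaw 175.8 F [-3.8 -0.5 -6.9] w 19.7 gf 30.0
[-0.0347707  -0.39772055 -0.0187867 ] [-0.44873858  0.03183451 -0.89309588]
[('scene', 1.56, np.float64(0.62)), ('side', 1.56, np.float64(0.61))]
0.06 [1.0, -0.0, -12.0] [0.0, 0.06, 0.0]
0.12 [2.0, -0.0, -24.0] [0.0, 0.12, 0.0]
0.18 [2.0, 0.0, -36.0] [0.0, 0.18, 0.0]
0.24 [1.0, 0.0, -48.0] [0.0, 0.24, 0.0]
0.3 [-1.0, 0.0, -60.0] [0.0, 0.3, 0.0]
```

The flap hasn't risen. The pole slips in pitch under that load, so I'll pull along the pole, with its crook under the eye's outer bar, to raise the flap.

Run:
```python
from h import *
plan((480,35,224,176,40),(487,34,283,176,45),(510,33,329,176,45),(546,30,369,176,45))
```

```text
t 20.1 at [490.4  36.3 195.6] yaw 175.8 F [-7.6  1.8 -1.8] w 19.9 gf 30.0
leg [22.0, -2.1, -20.7] [0.0, 0.231, -0.003]
leg [32.5, -0.5, -49.7] [0.0, 0.087, -0.0]
leg [16.3, 0.6, -48.8] [0.0, 0.0, 0.0]
leg [2.7, -0.5, -53.8] [0.0, 0.0, 0.0]
```

>>> servo_tool([
  [[1,4,0,-4,0,0.05,0],[1,8,-1,-8,0,0.1,0],[1,13,-1,-12,0,0.15,0],[1,18,-2,-17,0,0.2,0],[1,22,-2,-21,0,0.23,0]],
])

```text
time_s: 20.6
tcp_pos: [0.4846, 0.0356, 0.2232]
ee_rot: [[-0.775, 0.073, -0.628], [0.056, 0.997, 0.046], [0.629, 0.001, -0.777]]
wrist_force: [3.6, -0.3, -6.9]
gripper_width: 0.226
gripper_force: 30.0
```

>>> servo_tool([
  [[1,6,0,-10,0,0.02,0],[1,13,0,-20,0,0.04,0],[1,20,0,-30,0,0.06,0],[1,26,0,-40,0,0.08,0],[1,32,0,-50,0,0.09,0]],
])

```text
time_s: 21.1
tcp_pos: [0.4892, 0.0351, 0.2821]
ee_rot: [[-0.71, 0.073, -0.7], [0.052, 0.997, 0.051], [0.702, -0.0, -0.712]]
wrist_force: [-1.1, 0.2, -7.4]
gripper_width: 0.228
gripper_force: 30.0
```

Run:
```python
from h import *
plan((487,34,283,176,45),(510,33,329,176,45),(546,30,369,176,45))
cs={n:snap(n) for n in("scene","side")}
print(flap(cs),pole(cs,))
```

```text
t 21.1 at [489.2  35.1 282.1] yaw 175.8 F [-1.1  0.2 -7.4] w 19.8 gf 30.0
leg [2.1, -1.3, 0.8] [0.002, 0.007, -0.003]
leg [16.3, 0.6, -48.8] [0.0, 0.0, 0.0]
leg [2.7, -0.5, -53.8] [0.0, 0.0, 0.0]
[('scene', 1.11, np.float64(0.63)), ('side', 1.38, np.float64(0.7))] ([('scene', np.float64(-9.0), np.float64(1.9)), ('side', np.float64(-9.0), np.float64(7.2))], ('sum', np.float64(-9.0)))
```

>>> servo_tool([
  [[1,5,0,-10,0,0,0],[1,9,0,-20,0,0,0],[1,13,0,-30,0,0,0],[1,16,0,-40,0,0,0],[1,18,0,-48,0,0,0]],
])

```text
time_s: 21.7
tcp_pos: [0.5109, 0.0329, 0.3312]
ee_rot: [[-0.71, 0.072, -0.7], [0.051, 0.997, 0.051], [0.702, 0.0, -0.712]]
wrist_force: [-1.6, 0.8, -8.2]
gripper_width: 0.226
gripper_force: 30.0
```

>>> servo_tool([
  [[1,1,0,-11,0,0,0],[1,2,0,-22,0,0,0],[1,3,0,-33,0,0,0],[1,3,0,-44,0,0,0],[1,3,0,-54,0,0,0]],
])

```text
time_s: 22.2
tcp_pos: [0.5462, 0.0303, 0.3716]
ee_rot: [[-0.709, 0.071, -0.702], [0.05, 0.997, 0.05], [0.704, 0.0, -0.71]]
wrist_force: [-2.5, 0.5, -6.9]
gripper_width: 0.23
gripper_force: 30.0
```

Run:
```python
from h import *
plan((569,29,388,176,45),(592,27,400,176,45))
cs={n:snap(n) for n in("scene","side")}
print(flap(cs))
```

```text
t 22.2 at [546.2  30.3 371.6] yaw 175.9 F [-2.5  0.5 -6.9] w 20.0 gf 30.0
leg [-4.7, 0.4, -27.7] [0.001, 0.005, -0.001]
leg [-7.8, -0.4, -24.8] [0.0, 0.0, 0.0]
[('scene', 0.81, np.float64(0.6)), ('side', 0.75, np.float64(0.69))]
```

Run:
```python
from h import *
plan((572,28,404,176,45),(600,26,424,176,45))
```

```text
t 22.3 at [547.1  30.  372. ] yaw 175.9 F [ 1.  -0.4 -3.1] w 19.7 gf 30.0
leg [4.6, -0.2, -40.3] [0.001, 0.009, -0.002]
leg [-5.7, -0.0, -34.0] [0.0, 0.0, 0.0]
```

>>> servo_tool([
  [[1,1,0,-8,0,0,0],[1,2,0,-16,0,0,0],[1,3,0,-24,0,0,0],[1,4,0,-32,0,0,0],[1,4,0,-40,0,0,0]],
])

```text
time_s: 22.8
tcp_pos: [0.5707, 0.0283, 0.4028]
ee_rot: [[-0.708, 0.071, -0.703], [0.051, 0.997, 0.05], [0.705, -0.001, -0.71]]
wrist_force: [-1.5, 1.1, -5.6]
gripper_width: 0.226
gripper_force: 30.0
```

>>> servo_tool([
  [[1,-1,0,-7,0,0,0],[1,-2,0,-14,0,0,0],[1,-3,0,-21,0,0,0],[1,-5,0,-28,0,0,0],[1,-6,0,-34,0,0,0]],
])

```text
time_s: 23.3
tcp_pos: [0.5993, 0.0263, 0.4225]
ee_rot: [[-0.708, 0.071, -0.702], [0.051, 0.997, 0.05], [0.704, -0.001, -0.71]]
wrist_force: [-2.1, 0.5, -6.3]
gripper_width: 0.225
gripper_force: 30.0
```

Run:
```python
from h import *
plan()
cs={n:snap(n) for n in("scene","side")}
print(flap(cs))
p=cs["scene"]["pixels"]
cv2.imwrite("pics/m9.png",cv2.cvtColor(np.hstack([cv2.resize(cs["scene"]["pixels"][60:210,240:390],(400,400),interpolation=cv2.INTER_CUBIC),cv2.resize(cs["side"]["pixels"][90:240,200:350],(400,400),interpolation=cv2.INTER_CUBIC)]),cv2.COLOR_RGB2BGR))
```

```text
t 23.3 at [599.3  26.3 422.5] yaw 175.9 F [-2.1  0.5 -6.3] w 19.6 gf 30.0
[('scene', 0.42, np.float64(0.66)), ('side', 0.36, np.float64(0.6))]
```

View pics/m9.png

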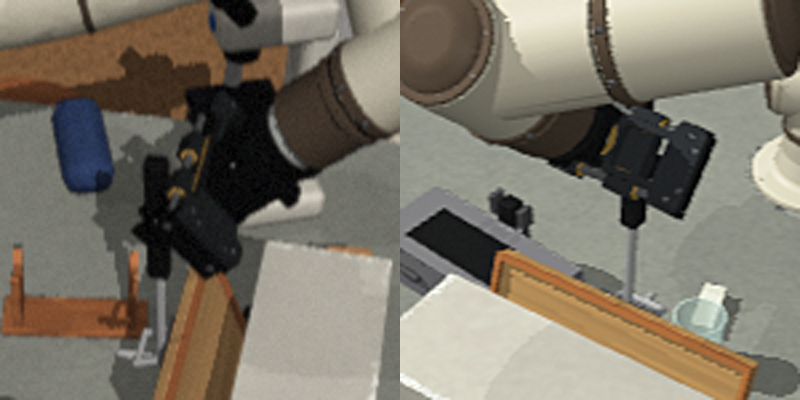

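The pole hangs nearly vertical from the eye, with the handle end at (158,277) and the rod end at (160,345) in the left crop. The flap is back at about 0.4 rad. I'll work out where along the pole the grip now is.

Run:
```python
from h import *
import pickle
cs={"scene":snap("scene"),"side":snap("side")}
pickle.dump(cs,open("c5.pkl","wb"))
P=lambda c:np.array(c["camera_matrix"])@np.c_[c["R"],c["t"]]
def tri(a,b):
    X=cv2.triangulatePoints(P(cs["scene"]),P(cs["side"]),np.array(a,float),np.array(b,float));return (X[:3]/X[3]*1000).ravel().round(1)
k=.375
s=lambda x,y:(240+x*k,60+y*k)
d=lambda x,y:(200+(x-400)*k,90+y*k)
print("handle front",tri(s(158,277),d(632,226)))
print("rod low",tri(s(160,345),d(629,298)))
print("G",r.sense()["tcp_pos"]*1000-8*r.sense()["ee_rot"][:,2])
```

```text
handle front [611.7  25.5 353.4]
rod low [617.1  23.7 260.3]
G [604.90155797  25.84500768 428.45852918]
```

```bash
cat >> h.py <<'E'
def arc(B,total,n,extra=(0,0,0)):
    """turn tool about world point B (axis EY) by total rad in n rows; prints rows grouped per call"""
    s=r.sense();p0=s["tcp_pos"]*1000;R0=s["ee_rot"];B=np.array(B,float)
    pos=[];
    for i in range(n+1):
        Q=Ro.from_rotvec(EY*total*i/n).as_matrix();pos.append((B+Q@(p0-B)+np.array(extra)*i/n,Q@R0))
    for c in range(0,n,5):
        p,R=pos[c]
        print("call",[[1]+(R.T@(q-p)).round(0).astype(int).tolist()+[0]+[round(float(Ro.from_matrix(R.T@S).as_rotvec()[1]),2)]+[0] for q,S in pos[c+1:c+6]])
    print("end",pos[-1][0].round(0))
E
python3 - <<'E'
from h import *
plan((632,24,440,176,45))
E
```

```text
t 23.5 at [599.3  26.2 422.8] yaw 175.9 F [ 0.6 -0.7 -4.5] w 19.6 gf 30.0
leg [-11.2, 0.1, -35.3] [0.001, 0.007, -0.002]
```

>>> servo_tool([
  [[1,-2,0,-7,0,0,0],[1,-4,0,-14,0,0,0],[1,-6,0,-21,0,0,0],[1,-9,0,-28,0,0,0],[1,-11,0,-35,0,0,0]],
])

```text
time_s: 24.0
tcp_pos: [0.631, 0.024, 0.44]
ee_rot: [[-0.707, 0.07, -0.704], [0.05, 0.998, 0.049], [0.705, -0.001, -0.709]]
wrist_force: [-1.5, 0.0, -6.5]
gripper_width: 0.229
gripper_force: 30.0
```

Run:
```python
from h import *
plan()
cs={"scene":snap("scene"),"side":snap("side")}
print(flap(cs))
s=r.sense();G=s["tcp_pos"]*1000-8*s["ee_rot"][:,2];print("G",G)
# pole pitch (steep range), in both views
for n in cs:
    g=cv2.cvtColor(cs[n]["pixels"],cv2.COLOR_RGB2GRAY).astype(float);S=[]
    al=np.arange(-110,-50,2)
    for a in al:
        d=EX*np.cos(np.radians(a))+EZ*np.sin(np.radians(a))
        P=proj(cs[n],np.array([G+d*k for k in np.arange(85,165,3)])/1000);t=P[-1]-P[0];nn=np.array([-t[1],t[0]])/np.hypot(*t)
        v=[cv2.remap(g,(P+o*nn).astype(np.float32)[None],None,cv2.INTER_LINEAR).mean() for o in(-4,0,4)];S.append(v[1]-max(v[0],v[2]))
    print(n,al[np.argmax(S)],max(S))
```

```text
t 24.0 at [631.  24. 440.] yaw 175.9 F [-1.5  0.  -6.5] w 20.0 gf 30.0
[('scene', 0.3, np.float64(0.33)), ('side', 0.3, np.float64(0.41))]
G [637.02654322  23.40475665 445.65739115]
scene -86 34.583224826388886
side -108 14.387297453703695
```

Run:
```python
from h import *
arc((635,23,262),-1.4,15,(3,0,0))
```

```text
call [[1, 11, 0, 12, 0, -0.09, 0], [1, 20, 0, 26, 0, -0.19, 0], [1, 29, 0, 40, 0, -0.28, 0], [1, 36, 0, 55, 0, -0.37, 0], [1, 41, 0, 70, 0, -0.47, 0]]
call [[1, 11, 0, 12, 0, -0.09, 0], [1, 20, 0, 26, 0, -0.19, 0], [1, 29, 0, 40, 0, -0.28, 0], [1, 36, 0, 55, 0, -0.37, 0], [1, 41, 0, 70, 0, -0.47, 0]]
call [[1, 11, 0, 12, 0, -0.09, 0], [1, 20, 0, 26, 0, -0.19, 0], [1, 29, 0, 40, 0, -0.28, 0], [1, 36, 0, 55, 0, -0.37, 0], [1, 41, 0, 71, 0, -0.47, 0]]
end [462.  36. 289.]
```

>>> servo_tool([
  [[1,11,0,12,0,-0.09,0],[1,20,0,26,0,-0.19,0],[1,29,0,40,0,-0.28,0],[1,36,0,55,0,-0.37,0],[1,41,0,70,0,-0.47,0]],
])

```text
time_s: 24.6
tcp_pos: [0.5514, 0.0291, 0.4193]
ee_rot: [[-0.951, 0.07, -0.3], [0.067, 0.998, 0.02], [0.301, -0.001, -0.954]]
wrist_force: [-1.5, 0.7, -3.2]
gripper_width: 0.227
gripper_force: 30.0
```

>>> servo_tool([
  [[1,11,0,12,0,-0.09,0],[1,20,0,26,0,-0.19,0],[1,29,0,40,0,-0.28,0],[1,36,0,55,0,-0.37,0],[1,41,0,70,0,-0.47,0]],
])

```text
time_s: 25.1
tcp_pos: [0.4907, 0.0331, 0.3645]
ee_rot: [[-0.984, 0.07, 0.162], [0.069, 0.998, -0.012], [-0.162, -0.0, -0.987]]
wrist_force: [-1.2, -0.1, -3.7]
gripper_width: 0.225
gripper_force: 30.0
```

Run:
```python
from h import *
plan()
cs={"scene":snap("scene"),"side":snap("side")}
s=r.sense();print(flap(cs),s["ee_rot"][:,2])
print(pole(cs))
```

```text
t 25.1 at [490.7  33.1 364.5] yaw 176.0 F [-1.2 -0.1 -3.7] w 19.6 gf 30.0
[('scene', 0.3, np.float64(0.3)), ('side', 0.3, np.float64(0.4))] [ 0.14905418 -0.01484312 -0.98871762]
([('scene', np.float64(-25.5), np.float64(36.6)), ('side', np.float64(-28.5), np.float64(21.9))], ('sum', np.float64(-27.0)))
```

>>> servo_tool([
  [[1,11,0,12,0,-0.09,0],[1,20,0,26,0,-0.19,0],[1,29,0,40,0,-0.28,0],[1,36,0,55,0,-0.37,0],[1,41,0,70,0,-0.47,0]],
])

```text
time_s: 25.7
tcp_pos: [0.4652, 0.0327, 0.2949]
ee_rot: [[-0.816, 0.076, 0.573], [0.059, 0.997, -0.048], [-0.575, -0.005, -0.818]]
wrist_force: [1.5, -3.2, -0.4]
gripper_width: 0.229
gripper_force: 30.0
```

Run:
```python
from h import *
plan()
cs={"scene":snap("scene"),"side":snap("side")}
s=r.sense();print(flap(cs),s["ee_rot"][:,2],s["moment"],s["joints"])
print(pole(cs))
```

```text
t 25.7 at [465.2  32.7 294.9] yaw 175.9 F [ 1.5 -3.2 -0.4] w 19.9 gf 30.0
[('scene', 0.3, np.float64(0.24)), ('side', 0.3, np.float64(0.38))] [ 0.56218818 -0.05660622 -0.82506981] [-0.1429715   1.89151928 -0.20381001] [  31.41712223  -12.45613593  -51.37328959   43.54914636  -29.69970563
 -160.07718325]
([('scene', np.float64(1.5), np.float64(28.8)), ('side', np.float64(-45.0), np.float64(4.7))], ('sum', np.float64(39.0)))
```

The pole is about level and the flap is still shut. Next I'll turn the tool back to vertical about the grasp while the rod bears on the eye bar, so the pole sits square in the pads again.

Run:
```python
from h import *
s=r.sense();G=s["tcp_pos"]*1000-8*s["ee_rot"][:,2]
arc(G,.605,10)
```

```text
call [[1, 0, 0, 0, 0, 0.06, 0], [1, 1, 0, 0, 0, 0.12, 0], [1, 1, 0, 0, 0, 0.18, 0], [1, 2, 0, 0, 0, 0.24, 0], [1, 2, 0, 0, 0, 0.3, 0]]
call [[1, 0, 0, 0, 0, 0.06, 0], [1, 1, 0, 0, 0, 0.12, 0], [1, 1, 0, 0, 0, 0.18, 0], [1, 2, 0, 0, 0, 0.24, 0], [1, 2, 0, 0, 0, 0.3, 0]]
end [457.  28. 288.]
```

>>> servo_tool([
  [[1,0,0,0,0,0.06,0],[1,1,0,0,0,0.12,0],[1,1,0,0,0,0.18,0],[1,2,0,0,0,0.24,0],[1,2,0,0,0,0.3,0]],
])

```text
time_s: 26.3
tcp_pos: [0.4677, 0.035, 0.2983]
ee_rot: [[-0.949, 0.076, 0.305], [0.073, 0.997, -0.022], [-0.306, 0.002, -0.952]]
wrist_force: [-0.5, -1.3, -0.0]
gripper_width: 0.224
gripper_force: 30.0
```

>>> servo_tool([
  [[1,0,0,0,0,0.06,0],[1,1,0,0,0,0.12,0],[1,1,0,0,0,0.18,0],[1,2,0,0,0,0.24,0],[1,2,0,0,0,0.3,0]],
])

```text
time_s: 26.8
tcp_pos: [0.4661, 0.0353, 0.2972]
ee_rot: [[-0.997, 0.075, 0.011], [0.075, 0.997, 0.002], [-0.011, 0.003, -1.0]]
wrist_force: [-0.5, -0.6, -1.0]
gripper_width: 0.223
gripper_force: 30.0
```

Run:
```python
from h import *
import pickle
plan((461,33.5,289,176))
cs={"scene":snap("scene"),"side":snap("side")};pickle.dump(cs,open("c6.pkl","wb"))
s=r.sense();print(flap(cs),s["ee_rot"][:,2],s["moment"],s["joints"])
print(pole(cs))
g=cv2.cvtColor(cs["side"]["pixels"],cv2.COLOR_RGB2GRAY).astype(float)
G=s["tcp_pos"]*1000-8*s["ee_rot"][:,2]
al=np.arange(-30,31,3)
for n in cs:
    g=cv2.cvtColor(cs[n]["pixels"],cv2.COLOR_RGB2GRAY).astype(float);o=[]
    for a in al:
        d=EX*np.cos(np.radians(a))+EZ*np.sin(np.radians(a));P=proj(cs[n],np.array([G+d*k for k in np.arange(90,165,3)])/1000)
        o.append(int(cv2.remap(g,P.astype(np.float32)[None],None,cv2.INTER_LINEAR).mean()))
    print(n,dict(zip(al.tolist(),o)))
```

```text
t 26.8 at [466.1  35.3 297.2] yaw 175.7 F [-0.5 -0.6 -1. ] w 19.4 gf 30.0
leg [5.0, -2.2, 8.2] [0.003, 0.011, -0.005]
[('scene', 0.3, np.float64(0.28)), ('side', 0.3, np.float64(0.4))] [ 1.34916248e-02  8.28067488e-04 -9.99908641e-01] [ 0.25933361 -0.40703017  0.19214585] [  24.41275335    3.66991878  -14.75859392    0.29247814  -70.8481824
 -118.90229339]
([('scene', np.float64(-10.5), np.float64(61.9)), ('side', np.float64(-9.0), np.float64(8.8))], ('sum', np.float64(-10.5)))
scene {-30: 105, -27: 101, -24: 97, -21: 96, -18: 90, -15: 100, -12: 165, -9: 137, -6: 84, -3: 77, 0: 74, 3: 69, 6: 75, 9: 82, 12: 88, 15: 100, 18: 104, 21: 109, 24: 108, 27: 112, 30: 117}
side {-30: 153, -27: 158, -24: 156, -21: 152, -18: 137, -15: 110, -12: 130, -9: 176, -6: 165, -3: 152, 0: 150, 3: 152, 6: 152, 9: 152, 12: 151, 15: 150, 18: 152, 21: 149, 24: 152, 27: 152, 30: 151}
```

>>> servo_tool([
  [[1,1,0,6,0,0,0],[1,2,0,12,0,0,0],[1,2,0,18,0,0,0],[1,2,0,24,0,0,0],[1,2,0,30,0,0,0]],
])

```text
time_s: 27.4
tcp_pos: [0.4603, 0.0326, 0.2628]
ee_rot: [[-0.997, 0.078, 0.005], [0.078, 0.997, -0.006], [-0.006, -0.005, -1.0]]
wrist_force: [-4.9, 1.5, 2.2]
gripper_width: 0.229
gripper_force: 30.0
```

>>> servo_tool([
  [[1,0,0,6,0,0,0],[1,0,0,12,0,0,0],[1,0,0,18,0,0,0],[1,0,0,24,0,0,0],[1,0,0,30,0,0,0]],
])

```text
time_s: 27.9
tcp_pos: [0.4624, 0.0326, 0.2332]
ee_rot: [[-0.997, 0.078, 0.009], [0.078, 0.997, -0.006], [-0.01, -0.005, -1.0]]
wrist_force: [-2.4, 1.8, 0.9]
gripper_width: 0.225
gripper_force: 30.0
```

```bash
sed -i 's/ths=np.arange(.3,1.6,.03)/ths=np.arange(0,1.6,.03)/' h.py
python3 - <<'E'
from h import *
import pickle
plan()
cs={"scene":snap("scene"),"side":snap("side")};pickle.dump(cs,open("c7.pkl","wb"))
print(flap(cs),pole(cs))
E
```

```text
t 27.9 at [462.4  32.6 233.2] yaw 175.5 F [-2.4  1.8  0.9] w 19.5 gf 30.0
[('scene', 0.24, np.float64(0.64)), ('side', 0.21, np.float64(0.46))] ([('scene', np.float64(13.5), np.float64(19.2)), ('side', np.float64(39.0), np.float64(11.5))], ('sum', np.float64(12.0)))
```

>>> servo_tool([
  [[1,0,0,-6,0,0,0],[1,8,0,-4,0,0,0],[1,16,0,0,0,0,0],[1,24,0,5,0,0,0],[1,32,0,11,0,0,0]],
])

```text
time_s: 28.5
tcp_pos: [0.4312, 0.0352, 0.2229]
ee_rot: [[-0.997, 0.078, 0.013], [0.078, 0.997, -0.005], [-0.013, -0.004, -1.0]]
wrist_force: [1.0, 0.1, -0.8]
gripper_width: 0.226
gripper_force: 30.0
```

Run:
```python
from h import *
plan()
cs={"scene":snap("scene"),"side":snap("side")}
print(flap(cs),pole(cs))
```

```text
t 28.5 at [431.2  35.2 222.9] yaw 175.5 F [ 1.   0.1 -0.8] w 19.7 gf 30.0
[('scene', 0.3, np.float64(0.64)), ('side', 0.3, np.float64(0.54))] ([('scene', np.float64(13.5), np.float64(6.4)), ('side', np.float64(39.0), np.float64(10.9))], ('sum', np.float64(-37.5)))
```

>>> servo_tool([
  [[1,7,0,4,0,0,0],[1,14,0,9,0,0,0],[1,20,0,15,0,0,0],[1,27,0,21,0,0,0],[1,33,0,27,0,0,0]],
])

```text
time_s: 29.1
tcp_pos: [0.3972, 0.0374, 0.1944]
ee_rot: [[-0.997, 0.079, 0.008], [0.079, 0.997, -0.006], [-0.009, -0.005, -1.0]]
wrist_force: [0.9, -0.1, -1.2]
gripper_width: 0.228
gripper_force: 30.0
```

Run:
```python
from h import *
plan()
cs={"scene":snap("scene"),"side":snap("side")}
print(flap(cs),pole(cs))
```

```text
t 29.1 at [397.2  37.4 194.4] yaw 175.5 F [ 0.9 -0.1 -1.2] w 19.9 gf 30.0
[('scene', 0.57, np.float64(0.65)), ('side', 0.51, np.float64(0.66))] ([('scene', np.float64(13.5), np.float64(5.8)), ('side', np.float64(39.0), np.float64(7.3))], ('sum', np.float64(37.5)))
```

>>> servo_tool([
  [[1,7,0,8,0,0,0],[1,14,0,17,0,0,0],[1,21,0,26,0,0,0],[1,17,0,22,0,0,0],[1,18,0,4,0,0,0]],
])

```text
time_s: 29.7
tcp_pos: [0.3768, 0.0375, 0.1886]
ee_rot: [[-0.997, 0.08, -0.002], [0.08, 0.997, -0.01], [0.001, -0.01, -1.0]]
wrist_force: [-5.7, 1.0, -4.0]
gripper_width: 0.225
gripper_force: 30.0
```

>>> servo_tool([
  [[1,3,0,-20,0,0,0],[1,6,0,-40,0,0,0],[1,8,0,-60,0,0,0],[1,8,0,-80,0,0,0],[1,8,0,-100,0,0,0]],
])

```text
time_s: 30.2
tcp_pos: [0.3708, 0.0398, 0.2917]
ee_rot: [[-0.997, 0.079, 0.008], [0.079, 0.997, -0.006], [-0.008, -0.005, -1.0]]
wrist_force: [1.0, -0.2, -2.6]
gripper_width: 0.228
gripper_force: 30.0
```

Run:
```python
from h import *
plan()
cs={"scene":snap("scene"),"side":snap("side")}
print(flap(cs),pole(cs))
```

```text
t 30.2 at [370.8  39.8 291.7] yaw 175.5 F [ 1.  -0.2 -2.6] w 19.8 gf 30.0
[('scene', 0.96, np.float64(0.64)), ('side', 1.26, np.float64(0.72))] ([('scene', np.float64(0.0), np.float64(33.3)), ('side', np.float64(34.5), np.float64(12.8))], ('sum', np.float64(30.0)))
```

The hook is out and the flap is sinking on its own. On to the rest.

Run:
```python
from h import *
plan((400,110,340,180),(435,240,320,188),(438,301,260,188))
```

```text
t 30.3 at [372.6  40.5 293.4] yaw 175.5 F [ 0.3 -0.9 -2.8] w 19.8 gf 30.0
leg [-22.5, 71.3, -46.4] [-0.003, 0.014, -0.078]
leg [-35.0, 130.0, 20.0] [0.0, 0.0, -0.14]
leg [-11.5, 60.0, 60.0] [0.0, 0.0, 0.0]
```

>>> servo_tool([
  [[1,-2,4,-30,0,0,0],[1,-6,20,-46,0,0.01,-0.02],[1,-12,40,-46,0,0.014,-0.04],[1,-18,58,-46,0,0.014,-0.06],[1,-22,71,-46,0,0.014,-0.078]],
])

```text
time_s: 30.8
tcp_pos: [0.3984, 0.1103, 0.3353]
ee_rot: [[-1.0, -0.001, -0.007], [-0.001, 1.0, -0.006], [0.007, -0.006, -1.0]]
wrist_force: [0.7, -1.0, -2.3]
gripper_width: 0.228
gripper_force: 30.0
```

>>> servo_tool([
  [[1,-7,26,4,0,0,-0.03],[1,-14,52,8,0,0,-0.06],[1,-21,80,12,0,0,-0.09],[1,-28,108,16,0,0,-0.12],[1,-35,130,20,0,0,-0.14]],
])

```text
time_s: 31.3
tcp_pos: [0.4333, 0.2407, 0.3143]
ee_rot: [[-0.99, -0.141, -0.007], [-0.141, 0.99, -0.007], [0.008, -0.006, -1.0]]
wrist_force: [0.7, -0.1, -2.4]
gripper_width: 0.229
gripper_force: 30.0
```

>>> servo_tool([
  [[1,-3,15,15,0,0,0],[1,-6,30,30,0,0,0],[1,-9,45,45,0,0,0],[1,-11,60,60,0,0,0],[1,-11,60,60,0,0,0]],
])

```text
time_s: 31.8
tcp_pos: [0.4343, 0.3003, 0.2516]
ee_rot: [[-0.99, -0.14, -0.01], [-0.14, 0.99, -0.01], [0.012, -0.009, -1.0]]
wrist_force: [-1.0, -0.1, -3.3]
gripper_width: 0.224
gripper_force: 30.0
```

Run:
```python
from h import *
import pickle
plan()
cs={"scene":snap("scene"),"side":snap("side")};pickle.dump(cs,open("c8.pkl","wb"))
print(flap(cs),pole(cs))
s=r.sense();G=s["tcp_pos"]*1000-8*s["ee_rot"][:,2];f=-s["ee_rot"][:,0];f[2]=0;f/=np.linalg.norm(f)
for n in cs:
    g=cv2.cvtColor(cs[n]["pixels"],cv2.COLOR_RGB2GRAY).astype(float)
    for a in range(-4,22,2):
        d=f*np.cos(np.radians(a))+EZ*np.sin(np.radians(a))
        P=proj(cs[n],np.array([G+d*k for k in range(40,240,10)])/1000)
        print(n,a,cv2.remap(g,P.astype(np.float32)[None],None,cv2.INTER_LINEAR).ravel().astype(int).tolist())
```

```text
t 31.8 at [434.3 300.3 251.6] yaw -171.9 F [-1.  -0.1 -3.3] w 19.5 gf 30.0
[('scene', 1.59, np.float64(0.58)), ('side', 1.56, np.float64(0.56))] ([('scene', np.float64(-1.5), np.float64(46.6)), ('side', np.float64(-24.0), np.float64(35.6))], ('sum', np.float64(-1.5)))
scene -4 [16, 14, 10, 127, 122, 134, 122, 107, 101, 98, 106, 131, 110, 106, 137, 127, 174, 176, 178, 175]
scene -2 [19, 16, 18, 139, 151, 168, 170, 165, 151, 142, 152, 168, 172, 170, 159, 154, 176, 176, 165, 145]
scene 0 [19, 16, 22, 137, 159, 171, 180, 167, 154, 144, 146, 152, 153, 161, 165, 168, 176, 178, 125, 148]
scene 2 [19, 16, 23, 113, 124, 140, 145, 128, 123, 118, 117, 109, 96, 152, 175, 175, 178, 179, 133, 166]
scene 4 [19, 16, 20, 82, 83, 116, 123, 117, 115, 122, 123, 114, 106, 156, 174, 175, 177, 168, 170, 133]
scene 6 [19, 17, 15, 51, 54, 108, 114, 114, 114, 123, 125, 108, 118, 161, 174, 168, 164, 145, 96, 15]
scene 8 [20, 17, 15, 49, 46, 111, 112, 113, 114, 124, 122, 116, 126, 169, 175, 117, 118, 51, 7, 12]
scene 10 [18, 15, 16, 49, 43, 112, 113, 112, 114, 123, 124, 117, 117, 172, 170, 113, 117, 14, 15, 13]
[... 1142 characters left out ...]
, 29, 99, 175, 170, 166, 172, 171, 168, 172, 174, 184, 186, 189, 189, 187, 179, 138]
side 10 [26, 27, 28, 26, 39, 186, 171, 170, 169, 170, 173, 172, 170, 174, 188, 187, 190, 192, 189, 181]
side 12 [26, 27, 28, 26, 28, 121, 177, 173, 168, 173, 172, 172, 177, 171, 175, 192, 188, 191, 194, 191]
side 14 [26, 27, 26, 27, 27, 39, 191, 174, 174, 170, 174, 175, 172, 178, 174, 176, 194, 190, 190, 196]
side 16 [27, 27, 27, 29, 26, 28, 77, 184, 175, 174, 173, 176, 178, 174, 178, 176, 177, 192, 192, 191]
side 18 [28, 26, 27, 26, 28, 26, 26, 127, 182, 178, 174, 175, 176, 180, 176, 180, 179, 180, 187, 192]
side 20 [30, 26, 27, 27, 28, 27, 28, 28, 149, 184, 180, 176, 177, 176, 180, 178, 180, 179, 183, 180]
```

The flap reads 1.56, fully down. The pole is level in the grip, held about 26 mm behind its origin, so I'll lay it on the rest.

Run:
```python
from h import *
plan((447,302,140,188),(447,302,69,188))
```

```text
t 31.9 at [435.4 299.7 254.5] yaw -172.0 F [-0.4 -1.  -1.5] w 19.8 gf 30.0
leg [-12.7, 1.4, 114.4] [-0.007, -0.007, 0.001]
leg [0.0, 0.0, 71.0] [0.0, 0.0, 0.0]
```

>>> servo_tool([
  [[1,-12,1,10,-0.007,-0.007,0],[1,-12.5,1.4,40,-0.007,-0.007,0],[1,-12.5,1.4,75,-0.007,-0.007,0],[1,-12.5,1.4,105,-0.007,-0.007,0],[1,-12.5,1.4,114,-0.007,-0.007,0]],
])

```text
time_s: 32.4
tcp_pos: [0.4464, 0.3003, 0.1383]
ee_rot: [[-0.991, -0.137, -0.003], [-0.137, 0.991, -0.001], [0.003, -0.001, -1.0]]
wrist_force: [-0.8, 0.1, -2.7]
gripper_width: 0.226
gripper_force: 30.0
```

Run:
```python
from h import *
plan((447,302,69,188))
```

```text
t 32.4 at [446.4 300.3 138.3] yaw -172.1 F [-0.8  0.1 -2.7] w 19.6 gf 30.0
leg [-1.0, 1.6, 69.3] [-0.001, -0.003, -0.002]
```

>>> servo_tool([
  [[1,-1,1.6,14,0,-0.003,0],[1,-1,1.6,28,0,-0.003,0],[1,-1,1.6,42,0,-0.003,0],[1,-1,1.6,54,0,-0.003,0],[1,-1,1.6,62,0,-0.003,0]],
])

```text
time_s: 32.9
tcp_pos: [0.4488, 0.3044, 0.0794]
ee_rot: [[-0.99, -0.139, 0.005], [-0.139, 0.99, 0.004], [-0.005, 0.003, -1.0]]
wrist_force: [-0.1, 0.3, -2.0]
gripper_width: 0.23
gripper_force: 30.0
```

>>> servo_tool([
  [[1,0,0,3,0,0,0],[1,0,0,6,0,0,0],[1,0,0,8,0,0,0],[1,0,0,8,0,0,0],[1,0,0,8,0,0,0]],
])

```text
time_s: 33.4
tcp_pos: [0.4483, 0.3044, 0.0718]
ee_rot: [[-0.99, -0.139, 0.004], [-0.139, 0.99, 0.004], [-0.005, 0.003, -1.0]]
wrist_force: [0.7, -0.2, -2.1]
gripper_width: 0.227
gripper_force: 30.0
```

Run:
```python
from h import *
plan()
c=snap("scene")
import pickle;c0=pickle.load(open("c0.pkl","rb"))["scene"]
print(r.sense()["moment"])
for a in(0,):
    for d in (c0,c):
        g=cv2.cvtColor(d["pixels"],cv2.COLOR_RGB2GRAY).astype(float)
        f=np.array([np.cos(np.radians(7.9)),np.sin(np.radians(7.9)),0])
        P=proj(d,np.array([np.array([472.5,305,75])+f*k for k in range(30,170,5)])/1000)
        print(cv2.remap(g,P.astype(np.float32)[None],None,cv2.INTER_LINEAR).ravel().astype(int).tolist())
```

```text
t 33.4 at [448.3 304.4  71.8] yaw -172.0 F [ 0.7 -0.2 -2.1] w 19.7 gf 30.0
[-0.16161474 -0.01069836 -0.01712807]
[24, 28, 101, 152, 154, 142, 142, 143, 124, 82, 87, 128, 162, 162, 161, 162, 165, 170, 176, 171, 172, 171, 151, 86, 77, 78, 78, 70]
[18, 13, 21, 75, 116, 118, 111, 97, 89, 81, 86, 104, 113, 115, 116, 115, 111, 115, 116, 120, 119, 120, 119, 115, 99, 113, 115, 124]
```

>>> servo_tool([
  [[1,0,0,2,0,0,0],[1,0,0,4,0,0,0],[1,0,0,5,0,0,0],[1,0,0,5,0,0,0],[1,0,0,5,0,0,0]],
])

```text
time_s: 33.95
tcp_pos: [0.4484, 0.3045, 0.0668]
ee_rot: [[-0.99, -0.139, 0.005], [-0.139, 0.99, 0.004], [-0.005, 0.003, -1.0]]
wrist_force: [-0.8, -0.2, 0.6]
gripper_width: 0.226
gripper_force: 30.0
```

```bash
cat > prof.py <<'E'
from h import *
import pickle;c0=pickle.load(open("c0.pkl","rb"))["scene"]
plan()
d=snap("scene");f=np.array([np.cos(np.radians(7.9)),np.sin(np.radians(7.9)),0]);n=np.array([-f[1],f[0],0])
for nm,e in(("start",c0),("now",d)):
    g=cv2.cvtColor(e["pixels"],cv2.COLOR_RGB2GRAY).astype(float)
    for k in(55,100,120,140):
        P=proj(e,np.array([np.array([472.5,305,75])+f*k+EZ*z for z in range(-16,30,4)])/1000)
        print(nm,k,cv2.remap(g,P.astype(np.float32)[None],None,cv2.INTER_LINEAR).ravel().astype(int).tolist())
E
python3 prof.py
```

```text
t 34.0 at [448.4 304.5  66.8] yaw -172.0 F [-0.8 -0.2  0.6] w 19.7 gf 30.0
start 55 [119, 120, 108, 118, 142, 143, 115, 79, 78, 89, 107, 116]
start 100 [87, 105, 115, 136, 161, 168, 132, 88, 92, 108, 118, 119]
start 120 [73, 77, 100, 138, 176, 182, 139, 96, 88, 104, 119, 120]
start 140 [72, 72, 78, 101, 151, 160, 123, 88, 74, 74, 73, 76]
now 55 [119, 118, 114, 114, 137, 158, 153, 116, 76, 87, 105, 115]
now 100 [120, 120, 120, 124, 140, 168, 164, 116, 85, 87, 105, 117]
now 120 [118, 120, 119, 120, 132, 163, 159, 120, 93, 95, 112, 123]
now 140 [118, 118, 116, 115, 127, 160, 154, 115, 89, 100, 116, 118]
```

>>> servo_tool([
  [[0,0,0,0,0,0,0],[0,0,0,0,0,0,0],[0,0,0,0,0,0,0],[0,0,0,0,0,0,0],[0,0,0,0,0,0,0]],
])

```text
time_s: 34.5
tcp_pos: [0.4483, 0.3044, 0.0666]
ee_rot: [[-0.99, -0.139, 0.004], [-0.139, 0.99, 0.003], [-0.005, 0.003, -1.0]]
wrist_force: [-0.2, -0.5, -0.0]
gripper_width: 0.594
gripper_force: 0.0
```

>>> servo_tool([
  [[0,0,0,-5,0,0,0],[0,0,0,-20,0,0,0],[0,0,0,-50,0,0,0],[0,0,0,-90,0,0,0],[0,0,0,-130,0,0,0]],
])

```text
time_s: 35.0
tcp_pos: [0.4475, 0.3036, 0.1981]
ee_rot: [[-0.99, -0.139, 0.004], [-0.139, 0.99, 0.003], [-0.004, 0.002, -1.0]]
wrist_force: [0.5, 0.8, -1.0]
gripper_width: 0.979
gripper_force: 0.0
```

```bash
python3 prof.py
python3 - <<'E'
from h import *
import pickle
c0=pickle.load(open("c0.pkl","rb"))
cs={n:snap(n) for n in("scene","side")};pickle.dump(cs,open("c9.pkl","wb"))
print(flap(cs))
d=cs["side"];f=np.array([np.cos(np.radians(7.9)),np.sin(np.radians(7.9)),0])
for n in("scene","side"):
  for e in(c0[n],cs[n]):
    g=cv2.cvtColor(e["pixels"],cv2.COLOR_RGB2GRAY).astype(float)
    P=proj(e,np.array([np.array([472.5,305,80])+f*k for k in range(-115,185,5)])/1000)
    print(n,cv2.remap(g,P.astype(np.float32)[None],None,cv2.INTER_LINEAR).ravel().astype(int).tolist())
plan((450,150,330,180),(500,-50,330,175),(440,-200,300,170),(396,-288,230,169))
E
```

```text
t 35.0 at [447.5 303.6 198.1] yaw -172.0 F [ 0.5  0.8 -1. ] w 85.2 gf 0.0
start 55 [119, 120, 108, 118, 142, 143, 115, 79, 78, 89, 107, 116]
start 100 [87, 105, 115, 136, 161, 168, 132, 88, 92, 108, 118, 119]
start 120 [73, 77, 100, 138, 176, 182, 139, 96, 88, 104, 119, 120]
start 140 [72, 72, 78, 101, 151, 160, 123, 88, 74, 74, 73, 76]
now 55 [122, 119, 118, 114, 140, 163, 162, 126, 80, 90, 108, 118]
now 100 [121, 120, 121, 125, 143, 173, 176, 128, 93, 90, 105, 117]
now 120 [124, 123, 122, 125, 136, 169, 163, 123, 94, 95, 114, 122]
now 140 [121, 118, 114, 112, 123, 159, 155, 118, 92, 101, 119, 123]
[('scene', 1.59, np.float64(0.58)), ('side', 1.56, np.float64(0.56))]
scene [115, 112, 115, 57, 21, 33, 50, 53, 37, 25, 25, 24, 24, 22, 21, 25, 21, 19, 22, 17, 18, 19, 21, 24, 26, 26, 26, 24, 26, 23, 28, 105, 149, 152, 139, 137, 142, 122, 87, 95, 132, 154, 156, 160, 163, 165, 173, 171, 161, 159, 164, 159, 95, 88, 94, 86, 76, 73, 75, 74]
scene [119, 119, 117, 115, 51, 28, 51, 55, 37, 18, 17, 18, 15, 16, 16, 23, 23, 23, 26, 23, 24, 25, 22, 25, 24, 22, 25, 23, 21, 21, 22, 22, 90, 156, 166, 1
[... 221 characters left out ...]
7, 28, 28, 28, 28, 29, 28, 32, 72, 154, 153, 156, 153, 155, 113, 120, 122, 157, 153, 156, 151, 153, 150, 152, 149, 149, 148, 148, 151, 116, 119, 122, 120, 137, 108, 108, 108]
side [153, 153, 158, 106, 29, 26, 28, 28, 29, 28, 29, 29, 29, 29, 28, 30, 28, 29, 28, 28, 28, 29, 30, 30, 28, 29, 30, 28, 30, 29, 28, 27, 65, 184, 195, 184, 197, 135, 100, 107, 183, 188, 190, 183, 207, 183, 184, 192, 183, 200, 184, 183, 189, 182, 198, 182, 199, 181, 117, 128]
t 35.1 at [448.9 305.2 200.2] yaw -172.0 F [ 0.5  0.1 -1. ] w 86.8 gf 0.0
leg [19.1, -152.9, -131.2] [0.008, 0.01, 0.14]
leg [-50.0, -200.0, 0.0] [0.0, 0.0, 0.087]
leg [46.7, -154.7, 30.0] [0.0, 0.0, 0.087]
leg [28.1, -94.3, 70.0] [0.0, 0.0, 0.017]
```

The pole lies on its rest about 5 mm from where it started, which is within the forks. Now to the case latch.

>>> servo_tool([
  [[0,2,-10,-40,0,0,0.01],[0,6,-45,-80,0,0.005,0.05],[0,12,-85,-115,0,0.01,0.09],[0,16,-125,-131,0,0.01,0.12],[0,19,-153,-131,0.008,0.01,0.14]],
])

```text
time_s: 35.65
tcp_pos: [0.4502, 0.1475, 0.33]
ee_rot: [[-1.0, 0.003, -0.0], [0.003, 1.0, -0.003], [0.0, -0.003, -1.0]]
wrist_force: [0.4, -0.2, -0.8]
gripper_width: 0.997
gripper_force: 0.0
```

>>> servo_tool([
  [[0,-50,-200,0,0,0,0.087],[0,-50,-200,0,0,0,0.087],[0,-50,-200,0,0,0,0.087],[0,-50,-200,0,0,0,0.087],[0,-50,-200,0,0,0,0.087]],
])

```text
time_s: 36.15
tcp_pos: [0.4993, -0.0549, 0.3265]
ee_rot: [[-0.996, 0.094, -0.008], [0.094, 0.996, -0.006], [0.008, -0.007, -1.0]]
wrist_force: [-0.3, -0.1, -0.5]
gripper_width: 0.997
gripper_force: 0.0
```

>>> servo_tool([
  [[0,47,-155,30,0,0,0.087],[0,47,-155,30,0,0,0.087],[0,47,-155,30,0,0,0.087],[0,47,-155,30,0,0,0.087],[0,47,-155,30,0,0,0.087]],
])

```text
time_s: 36.65
tcp_pos: [0.4373, -0.2023, 0.2976]
ee_rot: [[-0.984, 0.177, -0.008], [0.177, 0.984, -0.005], [0.007, -0.006, -1.0]]
wrist_force: [-0.1, -0.5, -0.7]
gripper_width: 0.997
gripper_force: 0.0
```

>>> servo_tool([
  [[0,28,-94,70,0,0,0.017],[0,28,-94,70,0,0,0.017],[0,28,-94,70,0,0,0.017],[0,28,-94,70,0,0,0.017],[0,28,-94,70,0,0,0.017]],
])

```text
time_s: 37.15
tcp_pos: [0.3953, -0.2887, 0.2298]
ee_rot: [[-0.982, 0.19, -0.005], [0.19, 0.982, -0.005], [0.004, -0.006, -1.0]]
wrist_force: [0.6, -0.3, 0.6]
gripper_width: 0.996
gripper_force: 0.0
```

Run:
```python
from h import *
import pickle
c=snap("wrist");pickle.dump(c,open("cw2.pkl","wb"))
a=np.radians(-10.7);cx=np.array([np.cos(a),np.sin(a),0]);cy=np.array([-np.sin(a),np.cos(a),0]);C=np.array([462,-298,0.])
L=C-70*cx
pts={"Ltop":L+EZ*107,"+13":L+13*cy+EZ*107,"-13":L-13*cy+EZ*107,"cap+":L+31*cy+EZ*108,"cap-":L-31*cy+EZ*108,"lidnear+":C-60*cx+135*cy+EZ*73,"lidnear-":C-60*cx-135*cy+EZ*73}
for k,v in pts.items(): print(k,v.round(),proj(c,v/1000).round(0))
# dark map near latch
g=cv2.cvtColor(c["pixels"],cv2.COLOR_RGB2GRAY)
u,v=proj(c,pts["Ltop"]/1000)[0].astype(int)
y0,x0=max(0,v-56),max(0,u-100)
for y in range(y0,min(420,v+84),7): print(y,"".join(" .:-=+*#%@"[9-int(g[y,x])*10//256] for x in range(x0,min(560,u+100),4)))
print(x0);plan((393.5,-284.7,150,169.3))
```

```text
Ltop [ 393. -285.  107.] [[284. 200.]]
+13 [ 396. -272.  107.] [[301. 200.]]
-13 [ 391. -298.  107.] [[267. 200.]]
cap+ [ 399. -255.  108.] [[325. 201.]]
cap- [ 387. -315.  108.] [[243. 201.]]
lidnear+ [ 428. -154.   73.] [[442. 201.]]
lidnear- [ 378. -420.   73.] [[125. 202.]]
144 -:--:-----:-----:-------:------=======----========
151 :---:-:----=======================================
158 :--:::============================================
165 :-================================================
172 =============-----*#*=========##*-----============
179 =============---+*##*+@@@@@@@**###*---============
186 *************--+###*#%%%%%%%%%*##***--************
193 ***************+++##*#%%%%%%%%***++***************
200 ++***+++++*+++++++#*+#%%%%%%%%++*++*+++++++++++===
207 ---------------=++*--*%%%%%%%%--+++*--------------
214 ----------------===--=***++++=---===--------------
221 --------------------------------------------------
228 --------------------------------------------------
235 ++****************###**################%%#%%#%%%%%
242 %%%%%%%%%%%%%%%%%%%%%%%%%%%%%%%%%%%%%%%%%%%%%%%%%%
249 %%%%%%%%%%%%%%%%%%%%%%%%%%%%%%%%%%%%%%%%%%%%%%%%%%
256 %%%%%%%%%%%%%%%%%%%%%%%%%%%%%%%%%%%%%%%%%%%%%%%%%%
263 %%%%%%%%%%%%%%%%%%%%%%%%%%%%%%%%%%%%%%%%%%%%%%%%@%
270 %%%%%%%%%%%%%%%%%%%%%%%%%%%%%%%%%%%%%%%%%%%%%%%%%@
277 %%%%%%%%%%%%%%%%%%%%%%%%%%%%%%%%%%%%%%%%%%%%%%%%%%
183
t 37.2 at [ 395.7 -288.5  230.3] yaw 169.1 F [-0.2 -0.1  0.3] w 87.3 gf 0.0
leg [2.7, 3.9, 80.3] [-0.007, -0.003, -0.004]
```

>>> servo_tool([
  [[0,4,4,30,-0.006,-0.003,-0.004],[0,4,4,60,-0.006,-0.003,-0.004],[0,4,4,90,-0.006,-0.003,-0.004],[0,4,4,115,-0.006,-0.003,-0.004],[0,4,4,125,-0.006,-0.003,-0.004]],
])

```text
time_s: 37.7
tcp_pos: [0.391, -0.2838, 0.1035]
ee_rot: [[-0.983, 0.185, -0.003], [0.185, 0.983, 0.001], [0.003, 0.0, -1.0]]
wrist_force: [-0.1, -0.2, 1.1]
gripper_width: 1.004
gripper_force: 0.0
```

Run:
```python
from h import *
plan((392,-284.5,92,169.3))
```

```text
t 37.7 at [ 391.  -283.8  103.5] yaw 169.3 F [-0.1 -0.2  1.1] w 87.3 gf 0.0
leg [-1.2, -0.5, 11.5] [0.0, -0.003, 0.001]
```

>>> servo_tool([
  [[0,-1,0,6,0,0,0],[0,-1,0,11,0,0,0],[0.6,-1,0,11.5,0,0,0],[0.6,-1,0,11.5,0,0,0],[0.6,-1,0,11.5,0,0,0]],
])

```text
time_s: 38.2
tcp_pos: [0.3922, -0.2856, 0.094]
ee_rot: [[-0.982, 0.187, 0.0], [0.187, 0.982, -0.001], [-0.001, -0.001, -1.0]]
wrist_force: [0.1, 0.0, 0.1]
gripper_width: 0.811
gripper_force: 0.0
```

>>> servo_tool([
  [[0.6,0,0,0,0,0,0],[0.6,0,0,0,0,0,0],[0.6,0,0,0,0,0,0],[0.6,0,0,0,0,0,0],[0.6,0,0,0,0,0,0]],
])

```text
time_s: 38.7
tcp_pos: [0.3918, -0.2846, 0.0932]
ee_rot: [[-0.982, 0.187, -0.001], [0.187, 0.982, 0.001], [0.001, 0.001, -1.0]]
wrist_force: [-0.0, 5.1, 2.2]
gripper_width: 0.508
gripper_force: 30.0
```

```bash
cat >> h.py <<'E'
ca=np.radians(-10.7);CX=np.array([np.cos(ca),np.sin(ca),0]);CY=np.array([-np.sin(ca),np.cos(ca),0]);CC=np.array([462,-298,0.]);CH=CC+60*CX+36*EZ
def caseswing(phis):
    s=r.sense();p=s["tcp_pos"]*1000;R=s["ee_rot"]
    for f in phis:
        Q=Ro.from_rotvec(CY*f).as_matrix();n=CH+Q@(p-CH);print(round(f,2),(R.T@(n-p)).round(1).tolist(),Ro.from_matrix(R.T@Q@R).as_rotvec().round(3).tolist())
E
python3 - <<'E'
from h import *
plan()
caseswing([.06,.12,.18,.24,.3])
E
```

```text
t 38.7 at [ 391.8 -284.6   93.2] yaw 169.2 F [-0.   5.1  2.2] w 44.2 gf 30.0
0.06 [-3.7, 0.0, -7.8] [0.0, 0.06, 0.0]
0.12 [-7.8, 0.0, -15.3] [0.0, 0.12, 0.0]
0.18 [-12.3, 0.0, -22.6] [0.0, 0.18, 0.0]
0.24 [-17.3, 0.0, -29.6] [0.0, 0.24, 0.0]
0.3 [-22.7, 0.1, -36.3] [0.0, 0.3, 0.0]
```

>>> servo_tool([
  [[0.6,-4,0,-8,0,0.06,0],[0.6,-8,0,-15,0,0.12,0],[0.6,-12,0,-22.5,0,0.18,0],[0.6,-17,0,-29.5,0,0.24,0],[0.6,-23,0,-36,0,0.3,0]],
])

```text
time_s: 39.2
tcp_pos: [0.4145, -0.2888, 0.1295]
ee_rot: [[-0.937, 0.187, -0.294], [0.178, 0.982, 0.057], [0.299, 0.001, -0.954]]
wrist_force: [-0.1, 3.6, 1.0]
gripper_width: 0.51
gripper_force: 30.0
```

Run:
```python
from h import *
plan()
c=snap("side","x1.png");c2=snap("scene")
# latch block top centre prediction at phi
for ph in(0,.3):
    Q=Ro.from_rotvec(CY*ph).as_matrix();L=CC-70*CX+107*EZ
    corner=lambda y:CH+Q@(CC-60*CX+y*CY+73*EZ-CH)
    print(ph,proj(c2,np.array([corner(135),corner(-135)])/1000).round(1).tolist())
g=cv2.cvtColor(c2["pixels"],cv2.COLOR_RGB2GRAY)
print(g[345:375:1,178:192:2])
```

```text
t 39.2 at [ 414.5 -288.8  129.5] yaw 169.3 F [-0.1  3.6  1. ] w 44.4 gf 30.0
0 [[224.8, 268.9], [180.6, 351.5]]
0.3 [[229.1, 263.8], [184.4, 347.8]]
[[114 114 113 105 102 101 102]
 [110 117 110 105 105 102 103]
 [112 111 113  96 100 110  99]
 [111 116 114  88  92 101 103]
 [115 113 111  87  80  90 103]
 [111 117 104  74  81  81  90]
 [112 119 112  84  83  76  84]
 [114 118 116  98  77  80  76]
 [117 118 115 105  77  74  74]
 [115 114 118 102  58  57  77]
 [114 107 112  95  54  43  67]
 [115 115 105  96  79  62  53]
 [111 112 107  84  93  91  71]
 [111 114 107  75  86  92  90]
 [109 109 106  78  78  82  92]
 [106 110 109  80  73  81  81]
 [110 113 104  89  77  74  80]
 [112 113 112 106  82  81  78]
 [109 109 113 115  98  83  75]
 [110 111 110 113 110 103  85]
 [115 113 114 114 115 112 102]
 [114 111 113 115 116 112 108]
 [114 115 115 116 110 116 111]
 [120 116 113 114 117 114 105]
 [116 110 115 113 114 113 108]
 [114 112 115 115 107 112 110]
 [108 108 111 111 105 105 108]
 [107 114 112 111 114 105 113]
 [112 114 112 115 108 111 114]
 [113 111 112 110 110 111 111]]
```

>>> servo_tool([
  [[0,0,0,0,0,0,0],[0,0,0,0,0,0,0],[0,0,0,0,0,0,0],[0,0,0,0,0,0,0],[0,10,0,3,0,0,0]],
])

```text
time_s: 39.8
tcp_pos: [0.4046, -0.2882, 0.1291]
ee_rot: [[-0.939, 0.187, -0.291], [0.178, 0.982, 0.054], [0.296, -0.001, -0.955]]
wrist_force: [-0.8, -0.1, 0.0]
gripper_width: 0.875
gripper_force: 0.0
```

>>> servo_tool([
  [[0,15,0,5,0,0,0],[0,35,0,11,0,0,0],[0,55,0,17,0,0,0],[0,55,0,17,0,0,0],[0,55,0,17,0,0,0]],
])

```text
time_s: 40.3
tcp_pos: [0.3472, -0.2772, 0.1296]
ee_rot: [[-0.938, 0.187, -0.291], [0.179, 0.982, 0.055], [0.296, -0.001, -0.955]]
wrist_force: [0.3, -0.7, 0.3]
gripper_width: 0.999
gripper_force: 0.0
```

Run:
```python
from h import *
plan((350,-270,300,169),(440,-330,300,169))
```

```text
t 40.3 at [ 347.2 -277.2  129.6] yaw 169.2 F [ 0.3 -0.7  0.3] w 86.9 gf 0.0
leg [49.0, 7.5, -163.2] [-0.001, -0.3, 0.004]
leg [-99.8, -41.7, 0.0] [0.0, 0.0, 0.0]
```

>>> servo_tool([
  [[0,15,2,-45,0,-0.08,0],[0,30,5,-90,0,-0.16,0],[0,45,7,-135,0,-0.24,0],[0,49,7.5,-163,0,-0.3,0],[0,49,7.5,-163,0,-0.3,0]],
])

```text
time_s: 40.8
tcp_pos: [0.3523, -0.271, 0.3052]
ee_rot: [[-0.982, 0.186, 0.011], [0.186, 0.982, -0.005], [-0.012, -0.003, -1.0]]
wrist_force: [0.4, 0.6, -0.1]
gripper_width: 1.0
gripper_force: 0.0
```

Run:
```python
from h import *
plan((415,-288,330,169))
```

```text
t 40.8 at [ 352.3 -271.   305.2] yaw 169.3 F [ 0.4  0.6 -0.1] w 87.0 gf 0.0
leg [-65.1, -5.1, -23.9] [-0.003, 0.012, 0.005]
```

>>> servo_tool([
  [[0,-30,-2,-24,0,0.012,0],[0,-65,-5,-24,0,0.012,0],[0,-65,-5,-24,0,0.012,0],[0,-65,-5,-24,0,0.012,0],[0,-65,-5,-24,0,0.012,0]],
])

```text
time_s: 41.3
tcp_pos: [0.413, -0.2868, 0.3226]
ee_rot: [[-0.982, 0.187, -0.015], [0.187, 0.982, 0.003], [0.015, -0.0, -1.0]]
wrist_force: [-0.3, -0.7, -0.2]
gripper_width: 1.0
gripper_force: 0.0
```

Run:
```python
from h import *
import pickle
c=snap("wrist","w3.png");pickle.dump(c,open("cw3.pkl","wb"))
plan()
p=c["pixels"]
pts=[CC+a*CX+b*CY+36*EZ for a,b in((-60,135),(-60,-135),(60,-135),(60,135))]
print(proj(c,np.array(pts)/1000).round(0).tolist())
```

```text
t 41.4 at [ 412.8 -286.8  323. ] yaw 169.2 F [-0.8  0.1  0.1] w 87.2 gf 0.0
[[392.0, 161.0], [161.0, 161.0], [169.0, 256.0], [384.0, 256.0]]
```

View pics/w3.png

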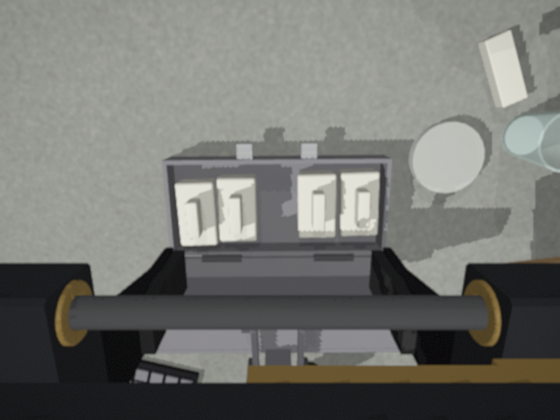

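The lid is open. The case holds four slide boxes, with bar tops at about (193,220), (236,217), (318,211) and (363,208), and there is a gap in the row.

```bash
cat >> h.py <<'E'
def boxes(c,z0,win,origin,ax,ay,zbar=54):
    """white body outlines -> boxes"""
    pass
E
python3 - <<'E'
from h import *
import pickle
c=pickle.load(open("cw3.pkl","rb"));p=c["pixels"]
def loc(X): d=X-CC; return np.array([d@CX,d@CY])
for uv in((193,220),(236,217),(318,211),(363,208)):
    X=onplane(c,[uv],.059)[0]*1000;print("bar",uv,X.round(0),loc(X).round(0))
for nm,q in dict(b1=[(176,183),(214,182),(217,245),(180,247)],b2=[(217,179),(255,178),(257,241),(219,244)],b3=[(298,175),(335,174),(335,236),(299,238)],b4=[(340,173),(378,172),(379,235),(342,236)]).items():
    X=onplane(c,q,.035)*1000;m=X.mean(0);e=(X[3]-X[0]+X[2]-X[1])/2;print(nm,m.round(0),loc(m).round(0),"len",np.linalg.norm(e).round(0),"yaw",np.degrees(np.arctan2(e[1],e[0])).round(1),"w",np.linalg.norm(X[1]-X[0]).round(0))
g=cv2.cvtColor(p,cv2.COLOR_RGB2GRAY)
for y in range(172,252,4): print(y,"".join(" .:-=+*#%@"[int(g[y,x])*10//256] for x in range(160,400,3)))
E
```

```text
bar (193, 220) [ 449. -394.   59.] [  6. -97.]
bar (236, 217) [ 455. -345.   59.] [  2. -47.]
bar (318, 211) [ 466. -250.   59.] [-5. 48.]
bar (363, 208) [ 472. -199.   59.] [ -9. 100.]
b1 [ 450. -395.   35.] [  7. -98.] len 81.0 yaw -11.0 w 45.0
b2 [ 455. -346.   35.] [  2. -48.] len 81.0 yaw -10.7 w 45.0
b3 [ 467. -249.   35.] [-4. 49.] len 79.0 yaw -8.7 w 44.0
b4 [ 475. -198.   35.] [ -6. 101.] len 79.0 yaw -6.1 w 45.0
172 *+=::---------------------------------------=++============-=+++++*******=:-++==
176 +++::--------------==============-----------++#%%%%%%%%%%%%=+%%%%%%%%%%%%+:-++==
180 *++::--============#%%%%%%%%%%%#=-----------++%%%%%%%%%%%%#==%%%%%%%%%%##=::+===
184 *++::*######%%%%%#=%%%%%%%%%%%%*=-----------++%%%%%%%%%%##*==*%%%%%%%#**#+::====
188 *++-:#%%%%%%%%%%%#=*%%%%%%%%##**=----------=++%%%%%%%**###*==*%%%%*++*###=:-+===
192 **+-:*%%%%%%%%##**=+#%%%%#**###*============++%%%%%++++*##*==*%%%#*###*##=:-+===
196 **+=:+%%%%%%#*****==*%%#++++#***=-==========++%%%%%%%%%*##*==#%%%##%%%###=:-+===
200 +*+=:-%%%#++++**#*+=*%%%%%%+**#*=-=========+++%%%%%%%%%*##*==*%%%##%%%###-:
[... 325 characters left out ...]
#%%%%#%%%%##*::=====
220 **++::*%%%%%%=+****=*#%%%%%+**#*+-============#%%%%%%%%##%#=#%%%%###*#%%#::=====
224 ***+-:+%%%%%%++****=#%%%%%%+*#%%+-============#%%%%%%%%%%%#=#%%%%%+**%%%*::=====
228 ***+-:-%%%%%%++*%%%=%%%%%%%*%%%%+-============#%%%%%%%%%%%#=*%%%%%%###%#*::+====
232 ***+=:-%%%%%%+#%%%%=%%%%%%%#%%%%+-=============#*##*****##*==***#*****##*:-=====
236 ***+=::%%%%%%*%%%%%+%%%%%%%%%%%#+-=============***********+==++=========::-=====
240 ***++::%%%%%%%%%%%%+*%####*+*+++=-=============------------=------------::-=====
244 ***++::*%%%%#######-::::::::::::::::::::::::::::::::::::::::::::::::::::::-=====
248 *+:.::::::::::::::::::::::::::::::::::::::::::::::::::::::::::::::::::::::-..-==
```

Run:
```python
from h import *
print("slots",[(HG-77*EX+y*EY).round(0).tolist() for y in(-96,-32,32,96)])
plan((450,-395,200,169.5),(450,-395,110,169.5),(450,-395,49,169.5),(450,-395,290,169.5),(560,-230,290,173),(597.5,-69.6,290,176),(597.5,-69.6,215,176),(597.5,-69.6,182,176))
```

```text
slots [[597.0, -69.0, 130.0], [602.0, -6.0, 130.0], [606.0, 58.0, 130.0], [611.0, 122.0, 130.0]]
t 41.4 at [ 412.8 -286.8  323. ] yaw 169.2 F [-0.8  0.1  0.1] w 87.2 gf 0.0
leg [-58.5, -99.4, 122.2] [-0.0, -0.014, -0.005]
leg [0.0, 0.0, 90.0] [0.0, 0.0, 0.0]
leg [0.0, 0.0, 61.0] [0.0, 0.0, 0.0]
leg [0.0, 0.0, -241.0] [0.0, 0.0, 0.0]
leg [-78.1, 182.3, 0.0] [0.0, 0.0, -0.061]
leg [-17.7, 163.8, 0.0] [0.0, 0.0, -0.052]
leg [0.0, 0.0, 75.0] [0.0, 0.0, 0.0]
leg [0.0, 0.0, 33.0] [0.0, 0.0, 0.0]
```

>>> servo_tool([
  [[0.55,-20,-33,35,0,-0.01,0],[0.55,-40,-66,70,0,-0.014,-0.005],[0.55,-58,-99,110,0,-0.014,-0.005],[0.55,-58,-99,122,0,-0.014,-0.005],[0.55,-58,-99,122,0,-0.014,-0.005]],
])

```text
time_s: 41.85
tcp_pos: [0.4481, -0.3945, 0.1968]
ee_rot: [[-0.983, 0.184, -0.006], [0.184, 0.983, 0.004], [0.007, 0.003, -1.0]]
wrist_force: [-0.5, 0.1, -0.8]
gripper_width: 0.63
gripper_force: 0.0
```

>>> servo_tool([
  [[0.55,0,0,30,0,0,0],[0.55,0,0,60,0,0,0],[0.55,0,0,80,0,0,0],[0.55,0,0,85,0,0,0],[0.55,0,0,85,0,0,0]],
])

```text
time_s: 42.35
tcp_pos: [0.4507, -0.3946, 0.117]
ee_rot: [[-0.984, 0.181, 0.002], [0.181, 0.984, -0.001], [-0.002, -0.001, -1.0]]
wrist_force: [0.7, 0.5, -0.3]
gripper_width: 0.453
gripper_force: 0.0
```

Run:
```python
from h import *
plan((450,-395,49,169.5))
c=snap("wrist")
# finger tips vs bar: brightness map around bar
g=cv2.cvtColor(c["pixels"],cv2.COLOR_RGB2GRAY)
print(proj(c,np.array([[450,-395,59],[439,-395,35],[411,-388,35],[455,-346,59.]])/1000).round(0).tolist())
```

```text
t 42.4 at [ 450.7 -394.6  117. ] yaw 169.6 F [ 0.7  0.5 -0.3] w 39.4 gf 0.0
leg [0.7, -0.5, 68.0] [-0.001, 0.002, 0.001]
[[278.0, 232.0], [275.0, 203.0], [278.0, 159.0], [361.0, 226.0]]
```

>>> servo_tool([
  [[0.55,0,0,25,0,0,0],[0.55,1,0,45,0,0,0],[0.55,1,0,60,0,0,0],[0.55,1,0,68,0,0,0],[1,1,0,68,0,0,0]],
])

```text
time_s: 42.9
tcp_pos: [0.4498, -0.3947, 0.0482]
ee_rot: [[-0.983, 0.181, 0.001], [0.181, 0.983, -0.001], [-0.001, -0.001, -1.0]]
wrist_force: [-1.0, -0.9, 0.5]
gripper_width: 0.414
gripper_force: 0.0
```

>>> servo_tool([
  [[1,0,0,0,0,0,0],[1,0,0,0,0,0,0],[1,0,0,0,0,0,0],[1,0,0,0,0,0,0],[1,0,0,-5,0,0,0]],
])

```text
time_s: 43.4
tcp_pos: [0.449, -0.3943, 0.0524]
ee_rot: [[-0.983, 0.182, -0.0], [0.182, 0.983, 0.0], [0.0, 0.0, -1.0]]
wrist_force: [0.0, 0.4, -1.2]
gripper_width: 0.156
gripper_force: 29.9
```

>>> servo_tool([
  [[1,0,0,-20,0,0,0],[1,0,0,-60,0,0,0],[1,0,0,-105,0,0,0],[1,0,0,-150,0,0,0],[1,0,0,-190,0,0,0]],
])

```text
time_s: 43.9
tcp_pos: [0.449, -0.3943, 0.2453]
ee_rot: [[-0.983, 0.182, 0.002], [0.182, 0.983, -0.001], [-0.002, -0.0, -1.0]]
wrist_force: [1.5, -0.5, -2.5]
gripper_width: 0.157
gripper_force: 29.9
```

Run:
```python
from h import *
plan((450,-395,290,169.5),(560,-230,290,173),(597.5,-69.6,290,176),(597.5,-69.6,215,176),(597.5,-69.6,182,176))
```

```text
t 43.9 at [ 449.  -394.3  245.3] yaw 169.5 F [ 1.5 -0.5 -2.5] w 13.6 gf 29.9
leg [-1.1, -0.5, -44.7] [-0.0, 0.002, 0.001]
leg [-78.1, 182.3, 0.0] [0.0, 0.0, -0.061]
leg [-17.7, 163.8, 0.0] [0.0, 0.0, -0.052]
leg [0.0, 0.0, 75.0] [0.0, 0.0, 0.0]
leg [0.0, 0.0, 33.0] [0.0, 0.0, 0.0]
```

>>> servo_tool([
  [[1,-1,0,-45,0,0,0],[1,-17,38,-45,0,0,-0.01],[1,-36,84,-45,0,0,-0.025],[1,-56,130,-45,0,0,-0.045],[1,-79,182,-45,0,0,-0.06]],
])

```text
time_s: 44.4
tcp_pos: [0.5563, -0.234, 0.2879]
ee_rot: [[-0.992, 0.122, 0.001], [0.122, 0.992, 0.0], [-0.001, 0.0, -1.0]]
wrist_force: [1.3, -1.8, -1.1]
gripper_width: 0.152
gripper_force: 29.9
```

>>> servo_tool([
  [[1,-4,40,0,0,0,-0.01],[1,-8,85,0,0,0,-0.025],[1,-13,130,0,0,0,-0.04],[1,-18,164,0,0,0,-0.052],[1,-18,164,0,0,0,-0.052]],
])

```text
time_s: 44.9
tcp_pos: [0.5945, -0.0713, 0.2872]
ee_rot: [[-0.998, 0.066, 0.0], [0.066, 0.998, 0.001], [-0.0, 0.001, -1.0]]
wrist_force: [0.3, -0.0, -1.3]
gripper_width: 0.158
gripper_force: 29.9
```

>>> servo_tool([
  [[1,0,0,20,0,0,0],[1,0,0,45,0,0,0],[1,0,0,65,0,0,0],[1,0,0,75,0,0,0],[1,0,0,75,0,0,0]],
])

```text
time_s: 45.4
tcp_pos: [0.593, -0.0758, 0.2112]
ee_rot: [[-0.997, 0.072, -0.003], [0.072, 0.997, -0.001], [0.003, -0.001, -1.0]]
wrist_force: [-0.5, -0.5, 0.3]
gripper_width: 0.159
gripper_force: 29.9
```

Run:
```python
from h import *
import pickle
plan((597.5,-69.6,184,176))
cs={n:snap(n) for n in("scene","side")};pickle.dump(cs,open("c10.pkl","wb"))
# flap outline by mask: extreme brown contour in scene
h=cv2.cvtColor(cs["scene"]["pixels"],cv2.COLOR_RGB2HSV);m=((h[...,0]<22)&(h[...,0]>4)&(h[...,1]>90)).astype(np.uint8)
m[:150]=0;m[260:]=0;m[:,:250]=0;m[:,360:]=0
k=max(cv2.findContours(m,0,1)[0],key=cv2.contourArea)
ap=cv2.approxPolyDP(cv2.convexHull(k),4,True)[:,0]
for a in ap: print(a,(onplane(cs["scene"],[a],.145)[0]*1000).round(0))
print("pred lip corners",[fpt(1.571,15,s,z).round(0).tolist() for s,z in((150,150),(-150,150),(-150,10),(150,10))])
```

```text
t 45.4 at [593.  -75.8 211.2] yaw 175.9 F [-0.5 -0.5  0.3] w 13.8 gf 29.9
leg [-4.1, 6.5, 27.2] [-0.001, -0.003, -0.002]
[328 184] [694. 175. 145.]
[313 259] [ 680. -127.  145.]
[263 252] [ 538. -127.  145.]
[266 233] [534. -58. 145.]
[307 181] [626. 177. 145.]
pred lip corners [[542.0, 181.0, 145.0], [521.0, -118.0, 145.0], [661.0, -128.0, 145.0], [681.0, 171.0, 145.0]]
```

>>> servo_tool([
  [[1,-9,6,6,0,0,0],[1,-9,6,14,0,0,0],[1,-9,6,22,0,0,0],[1,-9,6,28,0,0,0],[1,-9,6,30,0,0,0]],
])

```text
time_s: 46.0
tcp_pos: [0.6029, -0.0699, 0.1814]
ee_rot: [[-0.997, 0.071, -0.001], [0.071, 0.997, -0.001], [0.001, -0.001, -1.0]]
wrist_force: [-1.2, 0.0, -0.9]
gripper_width: 0.161
gripper_force: 29.9
```

Run:
```python
from h import *
plan()
```

```text
t 46.0 at [602.9 -69.9 181.4] yaw 175.9 F [-1.2  0.  -0.9] w 14.0 gf 29.9
```

>>> servo_tool([
  [[0.55,0,0,0,0,0,0],[0.55,0,0,0,0,0,0],[0.55,0,0,0,0,0,0],[0.55,0,0,-15,0,0,0],[0.55,0,0,-50,0,0,0]],
])

```text
time_s: 46.5
tcp_pos: [0.6017, -0.0698, 0.2304]
ee_rot: [[-0.997, 0.071, -0.006], [0.071, 0.997, -0.0], [0.006, -0.001, -1.0]]
wrist_force: [0.3, -0.1, 0.5]
gripper_width: 0.436
gripper_force: 0.0
```

```bash
cat >> h.py <<'E'
def find(c,guess,yaw,zt,rng=40,step=2,L=80,W=46):
    """best centre/yaw of a white L x W face at height zt (mm) near guess"""
    g=cv2.cvtColor(c["pixels"],cv2.COLOR_RGB2GRAY).astype(np.float32)
    a,b=np.meshgrid(np.linspace(-.47,.47,9)*L,np.linspace(-.44,.44,7)*W);I=np.c_[a.ravel(),b.ravel()]
    e=np.linspace(-.5,.5,9);m=5
    O=np.r_[np.c_[e*L,0*e+W/2+m],np.c_[e*L,0*e-W/2-m],np.c_[0*e+L/2+m,e*W],np.c_[0*e-L/2-m,e*W]]
    best=(-1e9,)
    for dy in range(-12,13,4):
        t=np.radians(yaw+dy);Q=np.array([[np.cos(t),-np.sin(t)],[np.sin(t),np.cos(t)]])
        for dx in np.arange(-rng,rng+1,step):
            for dv in np.arange(-rng,rng+1,step):
                o=np.array([guess[0]+dx,guess[1]+dv]);P=np.r_[I@Q.T+o,O@Q.T+o]
                uv=proj(c,np.c_[P,np.full(len(P),zt)]/1000).astype(np.float32)
                v=cv2.remap(g,uv[None],None,cv2.INTER_LINEAR).ravel();n=len(I)
                s=np.median(v[:n])-np.median(v[n:])+.5*(np.percentile(v[:n],15)-np.percentile(v[n:],85))
                if s>best[0]: best=(s,o.tolist(),yaw+dy)
    return best
E
python3 - <<'E'
from h import *
import pickle
c=pickle.load(open("cw3.pkl","rb"))
for b in((450,-395),(455,-346),(467,-249),(474,-198)): print(b,find(c,b,-9,35,16,4))
plan((602,-69,290,176),(540,-220,300,172),(418,-310,322,169.5))
E
```

```text
(450, -395) (np.float32(143.28687), [450, -395], -5)
(455, -346) (np.float32(124.78145), [455, -346], -13)
(467, -249) (np.float32(132.21855), [467, -253], -9)
(474, -198) (np.float32(148.33037), [478, -198], -9)
t 46.5 at [601.7 -69.8 230.4] yaw 175.9 F [ 0.3 -0.1  0.5] w 37.9 gf 0.0
leg [0.2, 0.8, -59.6] [-0.001, -0.006, -0.001]
leg [51.3, -155.0, -10.0] [0.0, 0.0, 0.07]
leg [108.3, -106.1, -22.0] [0.0, 0.0, 0.044]
```

Detector works. Return to the viewing pose above the case.

>>> servo_tool([
  [[0.55,0,0,-30,0,0,0],[0.55,0,0,-60,0,-0.006,0],[0.55,0,0,-60,0,-0.006,0],[0.55,10,-30,-62,0,-0.006,0.01],[0.55,25,-75,-65,0,-0.006,0.03]],
])

```text
time_s: 47.0
tcp_pos: [0.5734, -0.1419, 0.2973]
ee_rot: [[-0.995, 0.098, 0.007], [0.098, 0.995, -0.0], [-0.007, 0.0, -1.0]]
wrist_force: [0.5, -1.2, -0.5]
gripper_width: 0.449
gripper_force: 0.0
```

>>> servo_tool([
  [[0.55,20,-45,-2,0,0,0.02],[0.55,40,-80,-5,0,0,0.04],[0.55,75,-115,-10,0,0,0.06],[0.55,110,-150,-20,0,0,0.08],[0.55,135,-186,-27,0,0,0.084]],
])

```text
time_s: 47.5
tcp_pos: [0.4178, -0.3151, 0.3246]
ee_rot: [[-0.983, 0.184, 0.007], [0.184, 0.983, -0.001], [-0.008, 0.0, -1.0]]
wrist_force: [0.9, -0.8, -0.4]
gripper_width: 0.452
gripper_force: 0.0
```

Run:
```python
from h import *
c=snap("wrist")
for b in((455,-346),(467,-250),(476,-198)): print(b,find(c,b,-9,35,30,3))
plan((455,-346,200,169.5),(455,-346,49,169.5))
cs={"scene":snap("scene")};print("placed",find(cs["scene"],(602.9,-69.9),-4,167,20,2))
```

```text
(455, -346) (np.float32(140.40479), [452, -346], -9)
(467, -250) (np.float32(139.58061), [464, -250], -9)
(476, -198) (np.float32(147.09375), [476, -198], -9)
t 47.5 at [ 414.9 -318.7  326.2] yaw 169.2 F [-2.7 -1.4  1.2] w 39.2 gf 0.0
leg [-43.5, -19.0, 126.6] [-0.002, 0.008, -0.006]
leg [0.0, 0.0, 151.0] [0.0, 0.0, 0.0]
placed (np.float32(90.10124), [604.9, -69.9], -4)
```

>>> servo_tool([
  [[0.55,-14,-6,40,0,0.005,0],[0.55,-28,-12,80,0,0.008,0],[0.55,-42,-19,120,0,0.008,0],[0.55,-42,-19,127,0,0.008,0],[0.55,-42,-19,127,0,0.008,0]],
])

```text
time_s: 48.1
tcp_pos: [0.4581, -0.3403, 0.1956]
ee_rot: [[-0.983, 0.183, -0.005], [0.183, 0.983, 0.002], [0.005, 0.001, -1.0]]
wrist_force: [-0.2, 0.3, -0.3]
gripper_width: 0.446
gripper_force: 0.0
```

Run:
```python
from h import *
plan((454,-346,49,169.5))
```

```text
t 48.1 at [ 458.1 -340.3  195.6] yaw 169.4 F [-0.2  0.3 -0.3] w 38.8 gf 0.0
leg [2.2, -6.5, 146.6] [0.001, -0.005, -0.001]
```

>>> servo_tool([
  [[0.55,2,-6.5,40,0,-0.005,0],[0.55,2,-6.5,80,0,-0.005,0],[0.55,2,-6.5,115,0,-0.005,0],[0.55,2,-6.5,135,0,-0.005,0],[0.55,2,-6.5,147,0,-0.005,0]],
])

```text
time_s: 48.6
tcp_pos: [0.456, -0.3467, 0.0508]
ee_rot: [[-0.983, 0.183, 0.005], [0.183, 0.983, -0.001], [-0.005, -0.0, -1.0]]
wrist_force: [-0.5, 0.6, 0.4]
gripper_width: 0.45
gripper_force: 0.0
```

>>> servo_tool([
  [[0.55,0,0,0,0,0,0],[1,0,0,0,0,0,0],[1,0,0,0,0,0,0],[1,0,0,0,0,0,0],[1,0,0,0,0,0,0]],
])

```text
time_s: 49.1
tcp_pos: [0.4558, -0.3469, 0.0511]
ee_rot: [[-0.983, 0.184, 0.005], [0.184, 0.983, -0.001], [-0.005, 0.0, -1.0]]
wrist_force: [0.3, 1.9, 1.5]
gripper_width: 0.167
gripper_force: 1.0
```

>>> servo_tool([
  [[1,0,0,0,0,0,0],[1,0,0,-10,0,0,0],[1,0,0,-50,0,0,0],[1,0,0,-95,0,0,0],[1,0,0,-140,0,0,0]],
])

```text
time_s: 49.6
tcp_pos: [0.4542, -0.3465, 0.1918]
ee_rot: [[-0.983, 0.184, 0.003], [0.184, 0.983, 0.0], [-0.003, 0.001, -1.0]]
wrist_force: [1.3, -1.4, -1.3]
gripper_width: 0.155
gripper_force: 30.0
```

>>> servo_tool([
  [[1,0,0,-40,0,0,0],[1,0,0,-80,0,0,0],[1,0,0,-100,0,0,0],[1,0,0,-100,0,0,0],[1,0,0,-100,0,0,0]],
])

```text
time_s: 50.1
tcp_pos: [0.4539, -0.3462, 0.2897]
ee_rot: [[-0.983, 0.184, 0.004], [0.184, 0.983, 0.001], [-0.003, 0.001, -1.0]]
wrist_force: [-0.4, 0.4, -1.8]
gripper_width: 0.157
gripper_force: 30.0
```

Run:
```python
from h import *
plan((560,-190,290,173),(607,-6,290,176),(607,-6,215,176))
```

```text
t 50.1 at [ 453.9 -346.2  289.7] yaw 169.4 F [-0.4  0.4 -1.8] w 13.6 gf 30.0
leg [-75.6, 173.0, 0.2] [0.001, 0.003, -0.063]
leg [-24.2, 188.4, 0.0] [0.0, 0.0, -0.052]
leg [0.0, 0.0, 75.0] [0.0, 0.0, 0.0]
```

>>> servo_tool([
  [[1,-15,35,0,0,0,-0.01],[1,-33,78,0,0,0,-0.025],[1,-52,120,0,0,0,-0.045],[1,-70,160,0,0,0,-0.06],[1,-76,173,0,0,0.003,-0.063]],
])

```text
time_s: 50.6
tcp_pos: [0.5617, -0.1873, 0.2876]
ee_rot: [[-0.993, 0.118, -0.004], [0.118, 0.993, 0.001], [0.004, 0.001, -1.0]]
wrist_force: [0.0, -0.1, -1.2]
gripper_width: 0.159
gripper_force: 30.0
```

>>> servo_tool([
  [[1,-5,42,0,0,0,-0.01],[1,-11,90,0,0,0,-0.025],[1,-17,137,0,0,0,-0.04],[1,-24,180,0,0,0,-0.05],[1,-24,188,0,0,0,-0.052]],
])

```text
time_s: 51.1
tcp_pos: [0.6077, -0.0034, 0.2879]
ee_rot: [[-0.998, 0.066, -0.003], [0.066, 0.998, 0.0], [0.003, -0.0, -1.0]]
wrist_force: [-0.1, -0.5, -1.6]
gripper_width: 0.161
gripper_force: 30.0
```

>>> servo_tool([
  [[1,0,0,25,0,0,0],[1,0,0,50,0,0,0],[1,0,0,70,0,0,0],[1,0,0,75,0,0,0],[1,0,0,75,0,0,0]],
])

```text
time_s: 51.6
tcp_pos: [0.6068, -0.0077, 0.214]
ee_rot: [[-0.998, 0.07, -0.003], [0.07, 0.998, -0.001], [0.003, -0.001, -1.0]]
wrist_force: [-0.5, -0.2, -1.5]
gripper_width: 0.159
gripper_force: 30.0
```

Run:
```python
from h import *
plan((607,-6,184,176))
```

```text
t 51.6 at [606.8  -7.7 214. ] yaw 176.0 F [-0.5 -0.2 -1.5] w 13.8 gf 30.0
leg [-0.2, 1.8, 30.0] [-0.001, -0.003, -0.001]
```

>>> servo_tool([
  [[1,0,2,10,0,0,0],[1,0,2,20,0,0,0],[1,0,2,27,0,0,0],[1,0,2,31,0,0,0],[1,0,2,31,0,0,0]],
])

```text
time_s: 52.1
tcp_pos: [0.6074, -0.0049, 0.1838]
ee_rot: [[-0.998, 0.07, -0.0], [0.07, 0.998, -0.0], [0.0, -0.0, -1.0]]
wrist_force: [0.4, -0.1, -1.3]
gripper_width: 0.156
gripper_force: 30.0
```

>>> servo_tool([
  [[0.55,0,0,0,0,0,0],[0.55,0,0,0,0,0,0],[0.55,0,0,0,0,0,0],[0.55,0,0,-10,0,0,0],[0.55,0,0,-50,0,0,0]],
])

```text
time_s: 52.6
tcp_pos: [0.6054, -0.005, 0.2314]
ee_rot: [[-0.997, 0.07, -0.009], [0.07, 0.998, -0.001], [0.009, -0.002, -1.0]]
wrist_force: [0.5, -0.1, -0.3]
gripper_width: 0.436
gripper_force: 0.0
```

>>> servo_tool([
  [[0.55,0,0,-40,0,0,0],[0.55,0,0,-62,0,0,0],[0.55,10,-40,-62,0,0,0.01],[0.55,22,-85,-62,0,0,0.025],[0.55,35,-130,-65,0,0,0.04]],
])

```text
time_s: 53.1
tcp_pos: [0.5632, -0.133, 0.3005]
ee_rot: [[-0.994, 0.109, 0.002], [0.109, 0.994, 0.0], [-0.002, 0.0, -1.0]]
wrist_force: [0.8, -0.5, -0.9]
gripper_width: 0.446
gripper_force: 0.0
```

Run:
```python
from h import *
plan((418,-290,322,169.5))
```

```text
t 53.1 at [ 563.2 -133.   300.5] yaw 173.8 F [ 0.8 -0.5 -0.9] w 38.8 gf 0.0
leg [127.2, -171.8, -21.8] [0.0, 0.002, 0.074]
```

>>> servo_tool([
  [[0.55,25,-38,-5,0,0,0.02],[0.55,55,-76,-10,0,0,0.04],[0.55,85,-114,-16,0,0,0.06],[0.55,110,-150,-22,0,0,0.07],[0.55,125,-170,-22,0,0,0.075]],
])

```text
time_s: 53.6
tcp_pos: [0.419, -0.2895, 0.3239]
ee_rot: [[-0.983, 0.186, 0.004], [0.186, 0.983, -0.002], [-0.005, -0.001, -1.0]]
wrist_force: [-0.8, -0.5, 1.2]
gripper_width: 0.45
gripper_force: 0.0
```

>>> servo_tool([
  [[0.55,0,0,0,0,0,0],[0.55,0,0,0,0,0,0],[0.55,0,0,0,0,0,0],[0.55,0,0,0,0,0,0],[0.55,0,0,0,0,0,0]],
])

```text
time_s: 54.1
tcp_pos: [0.4215, -0.2867, 0.3212]
ee_rot: [[-0.983, 0.182, 0.001], [0.182, 0.983, 0.0], [-0.0, 0.0, -1.0]]
wrist_force: [0.1, -0.5, 0.8]
gripper_width: 0.451
gripper_force: 0.0
```

Run:
```python
from h import *
c=snap("wrist")
for b in((467,-250),(476,-198)): print(b,find(c,b,-9,35,30,3))
plan((465,-250,200,170.5),(465,-250,50,170.5))
cs={"scene":snap("scene")}
for b in((602.9,-69.9),(607,-5)): print("placed",find(cs["scene"],b,-4,167,20,2))
```

```text
(467, -250) (np.float32(139.50786), [464, -250], -9)
(476, -198) (np.float32(146.98494), [476, -198], -9)
t 54.1 at [ 421.4 -286.8  321.2] yaw 169.5 F [ 0.4 -0.4 -0.1] w 39.1 gf 0.0
leg [-36.1, 44.1, 121.2] [0.0, 0.0, -0.018]
leg [0.0, 0.0, 150.0] [0.0, 0.0, 0.0]
placed (np.float32(88.58589), [602.9, -67.9], -8)
placed (np.float32(101.02647), [605, -3], 0)
```

Pick the third box.

>>> servo_tool([
  [[0.55,-12,15,40,0,0,0],[0.55,-24,30,80,0,0,-0.01],[0.55,-36,44,115,0,0,-0.018],[0.55,-36,44,121,0,0,-0.018],[0.55,-36,44,121,0,0,-0.018]],
])

```text
time_s: 54.7
tcp_pos: [0.4642, -0.2505, 0.1995]
ee_rot: [[-0.986, 0.165, -0.002], [0.165, 0.986, 0.0], [0.002, -0.0, -1.0]]
wrist_force: [-0.3, -0.4, 1.4]
gripper_width: 0.449
gripper_force: 0.0
```

>>> servo_tool([
  [[0.55,0,0,40,0,0,0],[0.55,0,0,80,0,0,0],[0.55,0,0,115,0,0,0],[0.55,0,0,138,0,0,0],[0.55,0,0,149,0,0,0]],
])

```text
time_s: 55.2
tcp_pos: [0.4646, -0.2514, 0.0512]
ee_rot: [[-0.986, 0.166, 0.001], [0.166, 0.986, -0.0], [-0.001, -0.0, -1.0]]
wrist_force: [-0.1, 0.2, 0.0]
gripper_width: 0.451
gripper_force: 0.0
```

>>> servo_tool([
  [[0.55,0,0,1,0,0,0],[1,0,0,1,0,0,0],[1,0,0,1,0,0,0],[1,0,0,1,0,0,0],[1,0,0,1,0,0,0]],
])

```text
time_s: 55.7
tcp_pos: [0.4652, -0.2507, 0.0514]
ee_rot: [[-0.986, 0.166, 0.003], [0.166, 0.986, -0.0], [-0.003, 0.0, -1.0]]
wrist_force: [0.5, 2.1, 1.5]
gripper_width: 0.173
gripper_force: 1.2
```

>>> servo_tool([
  [[1,0,0,0,0,0,0],[1,0,0,-10,0,0,0],[1,0,0,-50,0,0,0],[1,0,0,-95,0,0,0],[1,0,0,-140,0,0,0]],
])

```text
time_s: 56.2
tcp_pos: [0.4638, -0.2506, 0.1923]
ee_rot: [[-0.986, 0.166, -0.0], [0.166, 0.986, 0.0], [0.0, 0.0, -1.0]]
wrist_force: [1.3, 0.4, -0.6]
gripper_width: 0.157
gripper_force: 30.0
```

>>> servo_tool([
  [[1,0,0,-40,0,0,0],[1,0,0,-80,0,0,0],[1,0,0,-100,0,0,0],[1,0,0,-100,0,0,0],[1,0,0,-100,0,0,0]],
])

```text
time_s: 56.7
tcp_pos: [0.4637, -0.2504, 0.2901]
ee_rot: [[-0.986, 0.166, 0.0], [0.166, 0.986, 0.001], [-0.0, 0.001, -1.0]]
wrist_force: [-0.8, 0.1, -2.2]
gripper_width: 0.157
gripper_force: 30.0
```

Run:
```python
from h import *
plan((560,-100,290,174),(611,59,290,176),(611,59,215,176))
```

```text
t 56.7 at [ 463.7 -250.4  290.1] yaw 170.4 F [-0.8  0.1 -2.2] w 13.7 gf 30.0
leg [-70.0, 164.3, 0.3] [0.001, 0.0, -0.062]
leg [-34.1, 163.5, 0.0] [0.0, 0.0, -0.035]
leg [0.0, 0.0, 75.0] [0.0, 0.0, 0.0]
```

>>> servo_tool([
  [[1,-15,35,0,0,0,-0.01],[1,-33,78,0,0,0,-0.025],[1,-52,120,0,0,0,-0.045],[1,-66,155,0,0,0,-0.06],[1,-70,164,0,0,0,-0.062]],
])

```text
time_s: 57.2
tcp_pos: [0.5612, -0.0976, 0.2876]
ee_rot: [[-0.995, 0.101, -0.004], [0.101, 0.995, 0.001], [0.004, 0.0, -1.0]]
wrist_force: [-0.8, 0.4, -1.3]
gripper_width: 0.161
gripper_force: 30.0
```

>>> servo_tool([
  [[1,-8,40,0,0,0,-0.01],[1,-17,83,0,0,0,-0.02],[1,-26,126,0,0,0,-0.03],[1,-33,158,0,0,0,-0.035],[1,-34,163.5,0,0,0,-0.035]],
])

```text
time_s: 57.7
tcp_pos: [0.6114, 0.0611, 0.2878]
ee_rot: [[-0.998, 0.067, -0.003], [0.067, 0.998, -0.001], [0.003, -0.001, -1.0]]
wrist_force: [-0.8, -0.3, -2.4]
gripper_width: 0.157
gripper_force: 30.0
```

>>> servo_tool([
  [[1,0,0,25,0,0,0],[1,0,0,50,0,0,0],[1,0,0,70,0,0,0],[1,0,0,75,0,0,0],[1,0,0,75,0,0,0]],
])

```text
time_s: 58.2
tcp_pos: [0.6107, 0.0574, 0.2141]
ee_rot: [[-0.998, 0.071, -0.003], [0.071, 0.998, -0.001], [0.002, -0.002, -1.0]]
wrist_force: [-0.6, 0.2, -0.4]
gripper_width: 0.157
gripper_force: 30.0
```

Run:
```python
from h import *
plan((611,59,184,176))
```

```text
t 58.2 at [610.7  57.4 214.1] yaw 176.0 F [-0.6  0.2 -0.4] w 13.6 gf 30.0
leg [-0.2, 1.7, 30.1] [-0.002, -0.002, -0.001]
```

>>> servo_tool([
  [[1,0,2,10,0,0,0],[1,0,2,20,0,0,0],[1,0,2,27,0,0,0],[1,0,2,31,0,0,0],[1,0,2,31,0,0,0]],
])

```text
time_s: 58.7
tcp_pos: [0.6114, 0.0603, 0.1838]
ee_rot: [[-0.998, 0.07, -0.0], [0.07, 0.998, -0.0], [0.0, -0.0, -1.0]]
wrist_force: [-0.5, 0.0, -1.4]
gripper_width: 0.159
gripper_force: 30.0
```

>>> servo_tool([
  [[0.55,0,0,0,0,0,0],[0.55,0,0,0,0,0,0],[0.55,0,0,0,0,0,0],[0.55,0,0,-10,0,0,0],[0.55,0,0,-50,0,0,0]],
])

```text
time_s: 59.2
tcp_pos: [0.6093, 0.06, 0.2313]
ee_rot: [[-0.997, 0.07, -0.009], [0.07, 0.998, -0.002], [0.008, -0.003, -1.0]]
wrist_force: [0.8, 0.1, -0.5]
gripper_width: 0.435
gripper_force: 0.0
```

>>> servo_tool([
  [[0.55,0,0,-40,0,0,0],[0.55,0,0,-62,0,0,0],[0.55,10,-40,-62,0,0,0.01],[0.55,22,-85,-62,0,0,0.025],[0.55,35,-130,-65,0,0,0.04]],
])

```text
time_s: 59.7
tcp_pos: [0.567, -0.0678, 0.3004]
ee_rot: [[-0.994, 0.109, 0.002], [0.109, 0.994, 0.0], [-0.002, 0.0, -1.0]]
wrist_force: [0.7, -0.2, 0.4]
gripper_width: 0.451
gripper_force: 0.0
```

>>> servo_tool([
  [[0.55,20,-40,-2,0,0,0.01],[0.55,45,-83,-5,0,0,0.025],[0.55,70,-125,-8,0,0,0.045],[0.55,95,-165,-12,0,0,0.06],[0.55,115,-200,-20,0,0,0.07]],
])

```text
time_s: 60.2
tcp_pos: [0.4294, -0.2544, 0.3205]
ee_rot: [[-0.984, 0.18, 0.002], [0.18, 0.984, -0.0], [-0.002, 0.0, -1.0]]
wrist_force: [0.7, 0.5, -0.1]
gripper_width: 0.45
gripper_force: 0.0
```

Run:
```python
from h import *
plan((420,-280,322,169.5))
```

```text
t 60.2 at [ 429.4 -254.4  320.5] yaw 169.6 F [ 0.7  0.5 -0.1] w 39.2 gf 0.0
leg [4.7, -26.8, -1.5] [0.0, 0.002, 0.003]
```

>>> servo_tool([
  [[0.55,0,0,0,0,0,0],[0.55,0,0,0,0,0,0],[0.55,0,0,0,0,0,0],[0.55,0,0,0,0,0,0],[0.55,0,0,0,0,0,0]],
])

```text
time_s: 60.7
tcp_pos: [0.432, -0.2523, 0.3191]
ee_rot: [[-0.984, 0.177, 0.0], [0.177, 0.984, 0.0], [-0.0, 0.0, -1.0]]
wrist_force: [0.5, 0.3, -0.3]
gripper_width: 0.449
gripper_force: 0.0
```

Run:
```python
from h import *
c=snap("wrist")
print(find(c,(476,-198),-9,35,39,3))
plan((476,-198,200,171),(476,-198,51,171))
cs={"scene":snap("scene")}
for b in((602.9,-69.9),(607,-5),(611,60)): print("placed",find(cs["scene"],b,-4,167,20,2))
```

```text
(np.float32(145.44931), [476, -198], -9)
t 60.8 at [ 432.  -252.3  319.1] yaw 169.8 F [ 0.  -0.8 -0.1] w 39.3 gf 0.0
leg [-33.7, 61.2, 119.1] [0.0, 0.0, -0.021]
leg [0.0, 0.0, 149.0] [0.0, 0.0, 0.0]
placed (np.float32(91.4811), [602.9, -67.9], -8)
placed (np.float32(91.59636), [609, -3], -8)
placed (np.float32(110.60122), [615, 58], -4)
```

>>> servo_tool([
  [[0.55,-12,20,40,0,0,0],[0.55,-24,41,80,0,0,-0.01],[0.55,-33,61,115,0,0,-0.02],[0.55,-33.5,61,119,0,0,-0.02],[0.55,-33.5,61,119,0,0,-0.02]],
])

```text
time_s: 61.3
tcp_pos: [0.4754, -0.1988, 0.1998]
ee_rot: [[-0.988, 0.157, -0.002], [0.157, 0.988, -0.0], [0.001, -0.001, -1.0]]
wrist_force: [-0.1, -0.0, 0.9]
gripper_width: 0.448
gripper_force: 0.0
```

>>> servo_tool([
  [[0.55,0,0,40,0,0,0],[0.55,0,0,80,0,0,0],[0.55,0,0,115,0,0,0],[0.55,0,0,138,0,0,0],[0.55,0,0,149,0,0,0]],
])

```text
time_s: 61.8
tcp_pos: [0.4757, -0.1997, 0.0512]
ee_rot: [[-0.987, 0.16, 0.001], [0.16, 0.987, -0.0], [-0.001, -0.0, -1.0]]
wrist_force: [-0.6, 0.8, -0.5]
gripper_width: 0.449
gripper_force: 0.0
```

>>> servo_tool([
  [[0.55,0,0,1,0,0,0],[1,0,0,1,0,0,0],[1,0,0,1,0,0,0],[1,0,0,1,0,0,0],[1,0,0,1,0,0,0]],
])

```text
time_s: 62.3
tcp_pos: [0.4761, -0.199, 0.0514]
ee_rot: [[-0.987, 0.159, 0.003], [0.159, 0.987, -0.0], [-0.003, 0.0, -1.0]]
wrist_force: [1.0, 1.4, 1.7]
gripper_width: 0.17
gripper_force: 0.8
```

>>> servo_tool([
  [[1,0,0,0,0,0,0],[1,0,0,-10,0,0,0],[1,0,0,-50,0,0,0],[1,0,0,-95,0,0,0],[1,0,0,-140,0,0,0]],
])

```text
time_s: 62.8
tcp_pos: [0.4747, -0.1989, 0.1922]
ee_rot: [[-0.987, 0.159, -0.0], [0.159, 0.987, 0.0], [0.0, 0.0, -1.0]]
wrist_force: [2.1, -0.3, -2.1]
gripper_width: 0.161
gripper_force: 30.0
```

>>> servo_tool([
  [[1,0,0,-40,0,0,0],[1,0,0,-80,0,0,0],[1,0,0,-100,0,0,0],[1,0,0,-100,0,0,0],[1,0,0,-100,0,0,0]],
])

```text
time_s: 63.3
tcp_pos: [0.4746, -0.1987, 0.29]
ee_rot: [[-0.987, 0.159, 0.0], [0.159, 0.987, 0.001], [-0.0, 0.001, -1.0]]
wrist_force: [0.1, 0.1, -2.3]
gripper_width: 0.163
gripper_force: 30.0
```

Run:
```python
from h import *
plan((550,-30,290,174),(615.5,123,290,176),(615.5,123,215,176))
```

```text
t 63.3 at [ 474.6 -198.7  290. ] yaw 170.8 F [ 0.1  0.1 -2.3] w 14.2 gf 30.0
leg [-47.6, 178.5, 0.2] [0.001, 0.0, -0.055]
leg [-49.1, 159.0, 0.0] [0.0, 0.0, -0.035]
leg [0.0, 0.0, 75.0] [0.0, 0.0, 0.0]
```

>>> servo_tool([
  [[1,-10,38,0,0,0,-0.01],[1,-21,80,0,0,0,-0.025],[1,-33,124,0,0,0,-0.04],[1,-44,165,0,0,0,-0.055],[1,-47.5,178.5,0,0,0,-0.055]],
])

```text
time_s: 63.8
tcp_pos: [0.5508, -0.0273, 0.2878]
ee_rot: [[-0.995, 0.101, -0.004], [0.101, 0.995, -0.0], [0.004, -0.0, -1.0]]
wrist_force: [-0.0, -0.8, -2.0]
gripper_width: 0.159
gripper_force: 30.0
```

>>> servo_tool([
  [[1,-12,40,0,0,0,-0.01],[1,-25,82,0,0,0,-0.02],[1,-38,122,0,0,0,-0.03],[1,-47,152,0,0,0,-0.035],[1,-49,159,0,0,0,-0.035]],
])

```text
time_s: 64.3
tcp_pos: [0.616, 0.125, 0.2874]
ee_rot: [[-0.998, 0.067, -0.004], [0.067, 0.998, -0.001], [0.004, -0.002, -1.0]]
wrist_force: [-0.1, -0.2, -1.7]
gripper_width: 0.162
gripper_force: 30.0
```

>>> servo_tool([
  [[1,0,0,25,0,0,0],[1,0,0,50,0,0,0],[1,0,0,70,0,0,0],[1,0,0,75,0,0,0],[1,0,0,75,0,0,0]],
])

```text
time_s: 64.8
tcp_pos: [0.6153, 0.1216, 0.2141]
ee_rot: [[-0.998, 0.07, -0.002], [0.07, 0.998, -0.002], [0.002, -0.002, -1.0]]
wrist_force: [-0.6, 0.4, -0.3]
gripper_width: 0.158
gripper_force: 30.0
```

Run:
```python
from h import *
plan((615,122,184,176))
cs={"scene":snap("scene")}
for b in((602.9,-69.9),(607,-5),(611,60)): print("placed",find(cs["scene"],b,-4,167,20,2))
```

```text
t 64.8 at [615.3 121.6 214.1] yaw 176.0 F [-0.6  0.4 -0.3] w 13.8 gf 30.0
leg [0.2, 0.4, 30.1] [-0.002, -0.002, -0.001]
placed (np.float32(89.660255), [602.9, -67.9], -8)
placed (np.float32(89.44448), [607, -3], -12)
placed (np.float32(112.66953), [615, 60], -4)
```

>>> servo_tool([
  [[1,0,0,10,0,0,0],[1,0,0,20,0,0,0],[1,0,0,27,0,0,0],[1,0,0,31,0,0,0],[1,0,0,31,0,0,0]],
])

```text
time_s: 65.35
tcp_pos: [0.6158, 0.1226, 0.1839]
ee_rot: [[-0.998, 0.07, -0.0], [0.07, 0.998, -0.0], [0.0, -0.0, -1.0]]
wrist_force: [0.4, -0.6, 0.0]
gripper_width: 0.162
gripper_force: 30.0
```

>>> servo_tool([
  [[0.55,0,0,0,0,0,0],[0.55,0,0,0,0,0,0],[0.55,0,0,0,0,0,0],[0.55,0,0,-10,0,0,0],[0.55,0,0,-50,0,0,0]],
])

```text
time_s: 65.85
tcp_pos: [0.6137, 0.122, 0.2312]
ee_rot: [[-0.997, 0.07, -0.009], [0.07, 0.998, -0.003], [0.008, -0.003, -1.0]]
wrist_force: [1.4, 0.1, -1.1]
gripper_width: 0.437
gripper_force: 0.0
```

>>> servo_tool([
  [[1,0,0,-40,0,0,0],[1,0,0,-70,0,0,0],[1,0,0,-80,0,0,0],[1,0,0,-80,0,0,0],[1,0,0,-80,0,0,0]],
])

```text
time_s: 66.35
tcp_pos: [0.6152, 0.1226, 0.3133]
ee_rot: [[-0.998, 0.07, -0.001], [0.07, 0.998, -0.0], [0.001, -0.0, -1.0]]
wrist_force: [0.3, 0.4, -1.7]
gripper_width: 0.083
gripper_force: 0.0
```

Run:
```python
from h import *
cs={n:snap(n) for n in("scene","side")}
for b in((602.9,-69.9),(607,-5),(611,60),(615,122)): print("placed",find(cs["scene"],b,-4,167,20,2))
print(flap(cs))
W=lambda x,z,y=65:tuple((CC+(60+x)*CX+y*CY+(36+z)*EZ).round(1))
plan((600,-70,305,173),W(95,230)+(169.3,),W(95,105)+(169.3,))
```

```text
placed (np.float32(89.66089), [602.9, -67.9], -8)
placed (np.float32(90.776344), [609, -3], -8)
placed (np.float32(111.535934), [615, 58], -4)
placed (np.float32(112.67588), [615, 124], -8)
[('scene', 0.03, np.float64(0.43)), ('side', 1.59, np.float64(0.21))]
t 66.5 at [615.2 122.5 312.4] yaw 176.0 F [-0.  -0.1 -0.2] w 2.8 gf 0.0
leg [1.7, -193.1, 7.7] [-0.001, -0.003, 0.052]
leg [-49.7, -188.2, 39.0] [0.0, 0.0, 0.065]
leg [0.0, 0.0, 125.0] [0.0, 0.0, 0.0]
```

>>> servo_tool([
  [[1,0,-40,2,0,0,0.01],[1,1,-85,4,0,0,0.025],[1,1,-130,6,0,0,0.04],[1,2,-172,8,0,0,0.05],[1,2,-193,8,0,0,0.052]],
])

```text
time_s: 66.95
tcp_pos: [0.5992, -0.0726, 0.3046]
ee_rot: [[-0.992, 0.124, -0.003], [0.124, 0.992, -0.001], [0.003, -0.001, -1.0]]
wrist_force: [-0.1, 1.0, 0.4]
gripper_width: 0.006
gripper_force: 0.0
```

>>> servo_tool([
  [[1,-10,-40,4,0,0,0.01],[1,-22,-84,10,0,0,0.03],[1,-33,-126,18,0,0,0.045],[1,-44,-168,30,0,0,0.06],[1,-50,-188,39,0,0,0.065]],
])

```text
time_s: 67.45
tcp_pos: [0.6264, -0.2655, 0.2643]
ee_rot: [[-0.982, 0.189, -0.004], [0.189, 0.982, 0.001], [0.004, 0.0, -1.0]]
wrist_force: [-0.8, 1.1, 0.4]
gripper_width: 0.006
gripper_force: 0.0
```

>>> servo_tool([
  [[1,0,0,20,0,0,0],[1,0,0,50,0,0,0],[1,0,0,85,0,0,0],[1,0,0,115,0,0,0],[1,0,0,122,0,0,0]],
])

```text
time_s: 67.95
tcp_pos: [0.6242, -0.2616, 0.1394]
ee_rot: [[-0.982, 0.187, -0.01], [0.187, 0.982, 0.003], [0.01, 0.001, -1.0]]
wrist_force: [-0.5, -0.8, -1.4]
gripper_width: 0.007
gripper_force: 0.0
```

Run:
```python
from h import *
W=lambda x,z,y=65:tuple((CC+(60+x)*CX+y*CY+(36+z)*EZ).round(1))
Q=(169.3,)
plan(*[W(*p)+Q for p in((73,105),(38,113),(8,117),(-23,112),(-52,98),(-75,76),(-92,50))])
```

```text
t 68.0 at [ 624.2 -261.6  139.4] yaw 169.3 F [-0.5 -0.8 -1.4] w 0.6 gf 0.0
leg [19.6, -0.9, -1.4] [0.001, -0.01, -0.001]
leg [35.0, 0.0, -8.0] [0.0, 0.0, 0.0]
leg [30.0, -0.1, -4.0] [0.0, 0.0, 0.0]
leg [31.0, 0.0, 5.0] [0.0, 0.0, 0.0]
leg [29.0, 0.0, 14.0] [0.0, 0.0, 0.0]
leg [23.0, 0.0, 22.0] [0.0, 0.0, 0.0]
leg [17.0, -0.1, 26.0] [0.0, 0.0, 0.0]
```

>>> servo_tool([
  [[1,16,0,-1,0,-0.01,0],[1,33,0,-5,0,-0.01,0],[1,50,0,-8,0,-0.01,0],[1,67,0,-11,0,-0.01,0],[1,84,0,-13,0,-0.01,0]],
])

```text
time_s: 68.45
tcp_pos: [0.5488, -0.2479, 0.1624]
ee_rot: [[-0.983, 0.184, 0.022], [0.184, 0.983, -0.006], [-0.023, -0.002, -1.0]]
wrist_force: [4.4, -1.5, 3.9]
gripper_width: 0.004
gripper_force: 2.3
```

>>> servo_tool([
  [[1,16,0,2,0,0,0],[1,31,0,5,0,0,0],[1,46,0,11,0,0,0],[1,60,0,19,0,0,0],[1,72,0,29,0,0,0]],
])

```text
time_s: 68.95
tcp_pos: [0.4761, -0.2342, 0.1314]
ee_rot: [[-0.983, 0.184, 0.017], [0.184, 0.983, -0.004], [-0.017, -0.001, -1.0]]
wrist_force: [-0.2, -0.8, 5.8]
gripper_width: 0.004
gripper_force: 2.2
```

Run:
```python
from h import *
W=lambda x,z,y=65:tuple((CC+(60+x)*CX+y*CY+(36+z)*EZ).round(1))
Q=(169.3,)
plan(*[W(*p)+Q for p in((-75,76),(-92,52),(-95,46))])
```

```text
t 69.0 at [ 476.1 -234.2  131.4] yaw 169.4 F [-0.2 -0.8  5.8] w 0.4 gf 2.2
leg [17.4, -0.2, 19.1] [-0.001, 0.017, 0.001]
leg [17.0, -0.1, 24.0] [0.0, 0.0, 0.0]
leg [3.0, 0.1, 6.0] [0.0, 0.0, 0.0]
```

>>> servo_tool([
  [[1,9,0,9,0,0.01,0],[1,18,0,20,0,0.017,0],[1,27,0,32,0,0.017,0],[1,35,0,42,0,0.017,0],[1,38,0,47,0,0.017,0]],
])

```text
time_s: 69.45
tcp_pos: [0.4403, -0.2272, 0.0829]
ee_rot: [[-0.983, 0.184, -0.0], [0.184, 0.983, -0.001], [0.0, -0.001, -1.0]]
wrist_force: [-1.3, 5.8, 29.7]
gripper_width: 0.007
gripper_force: 14.9
```

>>> servo_tool([
  [[1,0,0,2,0,0,0],[1,0,0,4,0,0,0],[1,0,0,6,0,0,0],[1,0,0,8,0,0,0],[1,0,0,8,0,0,0]],
])

```text
time_s: 69.95
tcp_pos: [0.4401, -0.2271, 0.0816]
ee_rot: [[-0.983, 0.181, -0.001], [0.181, 0.983, -0.002], [0.001, -0.002, -1.0]]
wrist_force: [-12.6, 11.9, 55.5]
gripper_width: 0.007
gripper_force: 27.8
```

Run:
```python
from h import *
plan()
```

```text
t 70.0 at [ 440.1 -227.1   81.6] yaw 169.6 F [-12.6  11.9  55.5] w 0.6 gf 27.8
```

>>> servo_tool([
  [[1,0,0,-6,0,0,0],[1,0,0,-12,0,0,0],[1,0,0,-25,0,0,0],[1,0,0,-40,0,0,0],[1,0,0,-60,0,0,0]],
])

```text
time_s: 70.45
tcp_pos: [0.4365, -0.2262, 0.1322]
ee_rot: [[-0.982, 0.186, -0.011], [0.186, 0.983, 0.003], [0.011, 0.001, -1.0]]
wrist_force: [0.2, -0.1, 0.3]
gripper_width: 0.004
gripper_force: 0.0
```

>>> servo_tool([
  [[1,0,0,-40,0,0,0],[1,0,0,-80,0,0,0],[1,0,0,-120,0,0,0],[1,0,0,-150,0,0,0],[1,0,0,-150,0,0,0]],
])

```text
time_s: 70.95
tcp_pos: [0.4406, -0.2274, 0.2872]
ee_rot: [[-0.983, 0.185, 0.001], [0.185, 0.983, -0.001], [-0.001, -0.001, -1.0]]
wrist_force: [1.0, -0.7, 0.2]
gripper_width: 0.007
gripper_force: 0.0
```

Run:
```python
from h import *
import pickle
plan((390,-300,300,170))
c0=pickle.load(open("c0.pkl","rb"))["scene"]
d=snap("scene")
# lid-shut check: compare case region with the first picture (outside arm), and sample lid outline
g0=cv2.cvtColor(c0["pixels"],cv2.COLOR_RGB2GRAY).astype(int);g=cv2.cvtColor(d["pixels"],cv2.COLOR_RGB2GRAY).astype(int)
pts=[CC+a*CX+b*CY+73*EZ for b in range(-125,126,25) for a in(-50,-25,0,25,50)]
P=proj(d,np.array(pts)/1000).round().astype(int)
print([(int(g0[v,u]),int(g[v,u])) for u,v in P])
```

```text
t 71.0 at [ 440.6 -227.4  287.2] yaw 169.3 F [ 1.  -0.7  0.2] w 0.6 gf 0.0
leg [36.3, -80.7, -12.8] [-0.001, 0.001, -0.012]
[(98, 98), (95, 101), (95, 97), (96, 102), (102, 98), (99, 99), (97, 100), (95, 98), (97, 99), (96, 98), (96, 100), (11, 20), (14, 13), (15, 14), (94, 104), (99, 104), (10, 15), (17, 18), (23, 10), (96, 100), (94, 97), (16, 19), (16, 18), (17, 14), (99, 102), (88, 97), (12, 15), (17, 9), (17, 18), (100, 102), (97, 101), (13, 11), (12, 19), (14, 17), (100, 103), (100, 101), (12, 19), (20, 19), (16, 17), (97, 101), (99, 101), (19, 10), (13, 13), (9, 16), (98, 104), (101, 100), (102, 102), (100, 102), (99, 105), (100, 102), (100, 100), (95, 99), (98, 103), (102, 102), (98, 100)]
```

Run:
```python
from h import *
import pickle
c0=pickle.load(open("c0.pkl","rb"));cs={n:snap(n) for n in("scene","side")}
def shift(n,u,v,w):
    t=c0[n]["pixels"][v-w:v+w,u-w:u+w];s=cs[n]["pixels"][v-w-12:v+w+12,u-w-12:u+w+12]
    q=cv2.minMaxLoc(cv2.matchTemplate(s,t,cv2.TM_CCOEFF_NORMED));return n,(u,v),round(q[1],2),np.array(q[3])-12
for a in(("scene",240,228,16),("scene",320,333,12),("side",353,318,12),("side",180,238,10),("side",313,212,14)): print(shift(*a))
for b in((602.9,-69.9),(607,-5),(611,60),(615,122)): print("placed",find(cs["scene"],b,-4,167,20,2))
g=cv2.cvtColor(cs["side"]["pixels"],cv2.COLOR_RGB2GRAY).astype(float);f=np.array([np.cos(np.radians(7.9)),np.sin(np.radians(7.9)),0])
P=proj(cs["side"],np.array([np.array([472.5,305,80])+f*k for k in range(-115,185,10)])/1000)
print(cv2.remap(g.astype(np.float32),P.astype(np.float32)[None],None,cv2.INTER_LINEAR).ravel().astype(int).tolist())
```

```text
('scene', (240, 228), 0.72, array([0, 0]))
('scene', (320, 333), 1.0, array([0, 0]))
('side', (353, 318), 1.0, array([0, 0]))
('side', (180, 238), 1.0, array([0, 0]))
('side', (313, 212), 0.65, array([0, 0]))
placed (np.float32(90.998245), [604.9, -69.9], -4)
placed (np.float32(90.83037), [609, -3], -8)
placed (np.float32(111.10825), [615, 58], -4)
placed (np.float32(115.59092), [615, 122], -4)
[104, 107, 29, 27, 28, 29, 29, 29, 29, 29, 27, 28, 29, 28, 30, 28, 64, 195, 197, 99, 183, 190, 208, 184, 183, 184, 189, 198, 198, 117]
```

Everything is in place: the beaker and eyepieces haven't moved, four boxes stand on the flap, the lid is shut and the pole is on its rest.

```bash
python3 -c "
from station import r
print(r.finish_job())"
```

```text
the job is handed in; nothing more can be done
None
```

I handed the job in at about 71 s: the flap is fully down with all four slide boxes upright on it, the pole is back on its rest (about 5 mm along from where it lay), the case lid is pressed shut, and the beaker and eyepieces are unmoved; the hook jammed in the eye on the first try, so I drew the flap back up with the pole and swung it down again, and I pressed the lid with about 55 N, more than needed.

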